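Load the sample carousel and set the stirrer

TASK

Load every blue-capped sample jar from the bench into the carousel, upright, one to a place between its pins, through the cut-out in the guard, clicking the turret round (bar handle on top) to bring up a free place whenever you need one; the orange-capped reference jar stays in its place. When all are in, click the turret on until an empty place stands at the loading position, and only then turn the blue speed dial so that its pointer meets the green tab. Leave the other bottles and the beaker alone.

Things in the scene. Friction and masses are not known exactly. Their poses are not given: they have to be found in the camera images.
- jar0: loose sample jar waiting on the bench (may be absent): brown glass cylinder 40 mm in diameter and 56 mm high, thick-bottomed, with a paper band, blue cap 37 mm in diameter above it, 68 mm high in all, 60 to 120 g; origin at the centre of its underside, z up
- jar1: loose sample jar waiting on the bench (may be absent): brown glass cylinder 40 mm in diameter and 56 mm high, thick-bottomed, with a paper band, blue cap 37 mm in diameter above it, 68 mm high in all, 60 to 120 g; origin at the centre of its underside, z up
- jar2: loose sample jar waiting on the bench (may be absent): brown glass cylinder 40 mm in diameter and 56 mm high, thick-bottomed, with a paper band, blue cap 37 mm in diameter above it, 68 mm high in all, 60 to 120 g; origin at the centre of its underside, z up
- jar3: loose sample jar waiting on the bench (may be absent): brown glass cylinder 40 mm in diameter and 56 mm high, thick-bottomed, with a paper band, blue cap 37 mm in diameter above it, 68 mm high in all, 60 to 120 g; origin at the centre of its underside, z up
- ref0: reference jar that already stands in the carousel (may be absent): same shape and size as a sample jar but with an orange cap; origin at the centre of its underside
- ref1: reference jar that already stands in the carousel (may be absent): same shape and size as a sample jar but with an orange cap; origin at the centre of its underside
- ref2: reference jar that already stands in the carousel (may be absent): same shape and size as a sample jar but with an orange cap; origin at the centre of its underside
- carousel: fixed base of the carousel, a white drum 280 mm wide, 50 mm high; origin on the turret axis at bench level; -x points to the loading place (green tab on the rim). A fixed clear guard plate edged red at its cut-out, 244 mm square, 142 to 147 mm above the bench on four 12 mm posts at x, y = +-112 mm, covers all places but the loading one: cut-out |y| < 64 mm, from the front edge to x = -45 mm
- turret (a joint): angle of the round grey turret (260 mm wide, top face 62 mm above the bench), rad, counter-clockwise from above; turns endlessly either way; six spring detents at the multiples of pi/3, each bringing a place to the loading position; let go within about 20 degrees of a detent it pulls itself in. Turning takes up to about 0.3 N m
- hub (a point): point on the turret axis at the height to grip, 194 mm above the bench, in the turret's black upright bar handle above the guard: bar 56 mm long, 14 mm thick, 40 mm high (its top 196 mm, its bottom 156 mm above the bench); turns with the turret; x along the bar's length, z up
- load (a point): fixed point: centre of the loading place at the turret's top face, 105 mm from the axis, 62 mm above the bench, under the guard's cut-out
- place0 (a point): centre of one of the turret's six places at the turret's top face, 105 mm from the axis, a white disc between four upright pins (6 mm thick, 26 mm high, on a circle of 54 mm diameter, so a jar has 4 to 6 mm of play); turns with the turret; the jar stands with its underside here
- place1 (a point): centre of one of the turret's six places at the turret's top face, 105 mm from the axis, a white disc between four upright pins (6 mm thick, 26 mm high, on a circle of 54 mm diameter, so a jar has 4 to 6 mm of play); turns with the turret; the jar stands with its underside here
- place2 (a point): centre of one of the turret's six places at the turret's top face, 105 mm from the axis, a white disc between four upright pins (6 mm thick, 26 mm high, on a circle of 54 mm diameter, so a jar has 4 to 6 mm of play); turns with the turret; the jar stands with its underside here
- place3 (a point): centre of one of the turret's six places at the turret's top face, 105 mm from the axis, a white disc between four upright pins (6 mm thick, 26 mm high, on a circle of 54 mm diameter, so a jar has 4 to 6 mm of play); turns with the turret; the jar stands with its underside here
- place4 (a point): centre of one of the turret's six places at the turret's top face, 105 mm from the axis, a white disc between four upright pins (6 mm thick, 26 mm high, on a circle of 54 mm diameter, so a jar has 4 to 6 mm of play); turns with the turret; the jar stands with its underside here
- place5 (a point): centre of one of the turret's six places at the turret's top face, 105 mm from the axis, a white disc between four upright pins (6 mm thick, 26 mm high, on a circle of 54 mm diameter, so a jar has 4 to 6 mm of play); turns with the turret; the jar stands with its underside here
- dial (a joint): angle of the blue stirring-speed dial on its fixed grey control box (110 x 110 x 55 mm), rad, counter-clockwise from above, with end stops at -2.5 and 2.5 (the gap between them is on the box's robot side; the tab never lies in it); it stays where it is left (friction 0.03 N m)
- dial_grip (a point): point on the dial's axis at the height to grip, 94 mm above the bench, in the dial's blue bar grip: 50 mm long, 14 mm thick, from 62 to 106 mm above the bench, on a black disc 56 mm in diameter; x along the bar towards its pointer end (the end with the white line), z up
- dial_tip (a point): point where the dial's pointer (white line) meets the scale, 42 mm from the dial's axis; turns with the dial
- mark_tip (a point): point on the green set-point tab lying on the box's scale, 42 mm from the dial's axis; fixed during the job
- beaker: empty glass beaker, 70 mm wide, 90 mm high; bystander, to be left alone; origin under its centre
- reagent: brown reagent bottle, 64 mm wide, 130 mm high; bystander, to be left alone; origin under its centre
- canister: white jar with red lid, 70 mm wide, 100 mm high; bystander, to be left alone; origin under its centre

How it is judged:
By the outcome, as a careful person would: the job done as asked, in the order asked, and still so for the second after the job is handed in, with the robot touching nothing.
Of ref0, ref1, ref2 only 1 to 1 are there at a start; the rules pass over those that are not, and their reading is None.
Of jar0, jar1, jar2, jar3 only 3 to 4 are there at a start; the rules pass over those that are not, and their reading is None.
At some moment in a run one of jar0, jar1, jar2, jar3 may be knocked a few centimetres aside while the robot is not near it.
It also fails if it takes over 210 s, if anything falls off the work surface, if the arm or the gripper's body presses on something with over 40 N, if the wrist force passes 120 N, or if a joint passes its speed limit or range.

ROBOT

A 7-joint arm with a two-finger parallel gripper is mounted at the origin on the work surface. World frame = base frame: x ahead of the robot, y to its left, z up, the work surface at z = 0. Lengths are in mm, angles in rad, forces in N, time in s.
With the tool pointing down it reaches from about 425 to 875 mm from the base axis. Payload 8.4 kg.
Tool frame: the origin (TCP) lies on the centre line of the jaws, within the pads' length; the fingertips stand 22 mm ahead of it and the grasp point (between the pads) lies 3 mm ahead of it (bot.tips_ahead is the distance from the TCP to the fingertips, in mm); z points along the fingers, x is the direction in which the jaws open and shut, and the axes are right-handed (so a half turn about z gives the same grasp; the last joint's range is limited). The gripper opens to 85 mm and grips with 20 to 120 N. Pads are 22 mm wide; open, the fingers measure 114 mm over their backs; the gripper's body (76 mm by 85 mm) begins 54 mm behind the grasp point. The pads swing forward as they close: fully open they stand 13 mm farther back than shut.
Start: joints at [-1.436, 0.333, 0.04, 1.465, -0.013, 1.343, -0.059], TCP at [150.593, 632.287, 253.308] pointing down, gripper open.
Joint ranges: [-2.58, 2.58], [-0.38, 2.09], [-1.3, 1.39], [0.25, 2.4], [-1.5, 4.64], [0.08, 2.09], [-2.65, 2.65]. Speed limits (rad/s): [2.22, 2.22, 2.79, 2.79, 3.14, 3.14, 3.14].

INTERFACE

Orientations are given as a rotation vector (axis times angle).
In Python, from workcell import bot gives the robot as it stands.
- The arm moves only by the tool servo_tool, never from a script. Its argument "targets" is a list that holds one entry, the list of rows, each a list of 6 numbers: the shift along the tool's x, y, z in m, then the turn, a rotation vector about the tool's x, y, z in degrees. In form: [[[dx, dy, dz, ax, ay, az], ...]]. A call has exactly 8 rows; each row is the pose to reach, as a shift and turn from the pose commanded when the call began, along the tool's axes at that moment; what a row does not reach only later rows make up. A row lasts 1/10 s, in which the tool goes at most 50 mm and 8.59 degrees, less where a joint would pass 70% of its speed; a pose out of reach is approached as far as the arm can. A call with a gripper value outside its range is refused whole. "jaw" is the finger opening in m, from 0 to 0.0854, set as the call begins (left out, the last holds). The fingers move at their own pace and stop on an object; "squeeze" is the grip in N (left out, the last holds). Time passes only in rows, so rows that repeat a pose let the fingers close, or fill a call up. It gives the time, the measured TCP pose, the force and the opening at its end, in the units of the state.
- bot.sense(): the state, without advancing time (a new reading comes with each control period).
- bot.read_camera(name): name is "side" or "top"; returns the picture (384x512x3 uint8, red, green, blue); there is no depth.
- bot.get_calibration(name): a dict with "fx", "fy", "cx", "cy" (pixels), "R" (3x3) and "t" (3): a world point X has camera coordinates R X + t. Camera axes: x right, y down, z forward; pixel columns grow to the right and rows downward; lengths in mm; the calibration is good to about 2 mm. A picture is of the moment at which its call begins. get_calibration takes no time and is no camera call.
- bot.hand_in(): hands the job in, once; it reports no verdict.
The state is a dict: "t": time; "joints": joint angles; "joint_velocities": joint speeds; "effort": joint torques, N m; "position": TCP position; "orientation": TCP orientation; "ft_force": force on the tool from outside, world axes, zero at the start; "torque": the same for the moment, N m; "gripper_width": finger opening in mm.
Only numpy, scipy, OpenCV 4.12 (cv2) and the standard library are available. Lean on these libraries where they do the work, as an engineer would, in place of code of your own. Each camera call takes 0.05 s, during which the arm holds its last target.

## Working session

There is one attempt and no reset: what is moved stays moved. The work goes in short steps, Python scripts to look and compute and a tool call to move; the robot and the scene stay as the last step left them, time stands still between calls to the robot, and variables do not carry over. Pictures are saved under pics/ and viewed, and the job is handed in when it is done.

Besides the shell and the picture viewer there is one more tool, called after ">>>" by a JSON object that holds its "method" and its "body", one argument or row to a line. servo_tool: Moves the arm, as the interface text tells. Its arguments: {"type":"object","properties":{"targets":{"type":"array"},"jaw":{"type":"number"},"squeeze":{"type":"number"}},"required":["targets"]}

```bash
ls; mkdir -p pics; python3 - <<'E'
from workcell import bot
import cv2
s=bot.sense()
for k,v in s.items(): print(k,v)
print(bot.tips_ahead)
for n in ("side","top"):
    im=bot.read_camera(n); cv2.imwrite(f"pics/{n}0.png",im[:,:,::-1]); c=bot.get_calibration(n); print(n,c)
E
```

```text
pics
t 0.0
joints [-1.43616012  0.33391737  0.0398763   1.46630823 -0.01339029  1.34328113
 -0.05847558]
joint_velocities [ 7.87121510e-04 -2.28396812e-04  3.41906063e-05  1.79774743e-03
  5.53534803e-04 -1.43248759e-04  9.48029765e-04]
effort [ 5.07721288e-04 -6.58544469e+01  1.36584532e+00 -4.05554438e+01
  1.68500317e-02  1.26337798e-02 -3.84693578e-05]
position [150.54341321 631.8834292  252.39899943]
orientation [ 2.46452917e+00  1.94645681e+00 -1.90640073e-03]
ft_force [ 0.10495935 -0.31995865  0.21407451]
torque [-0.00962353 -0.00120354  0.00910301]
gripper_width 85.48524915769585
22.0
side {'fx': 492.4354258891089, 'fy': 492.4354258891089, 'cx': 252.88030604265694, 'cy': 193.5469870126198, 'R': array([[ 0.73588979, -0.67706656, -0.00686234],
       [-0.43257958, -0.46231668, -0.77404018],
       [ 0.52090415,  0.57257677, -0.63309929]]), 't': array([-397.89064866,  329.20430299, 1406.32761676])}
top {'fx': 405.28598901532143, 'fy': 405.28598901532143, 'cx': 257.9949383958023, 'cy': 191.10503804359467, 'R': array([[-0.0040132 , -0.99990128, -0.0134656 ],
       [-0.98308694,  0.00641053, -0.18302726],
       [ 0.18309552,  0.01250333, -0.98301561]]), 't': array([  -1.31291743,  548.51580989, 1238.11400995])}
```

View pics/side0.png

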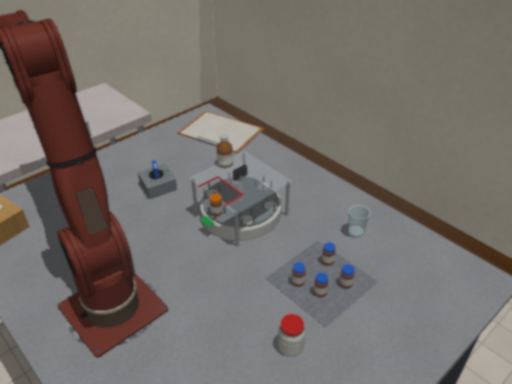

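View pics/top0.png

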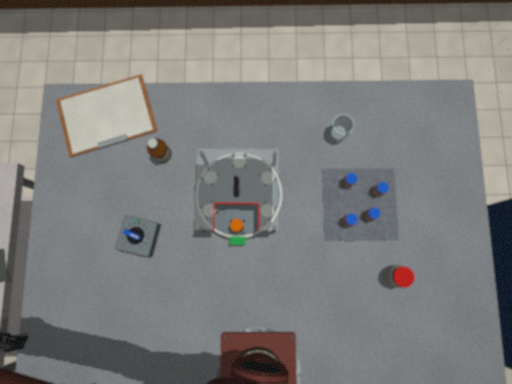

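```bash
cat > h.py <<'E'
import numpy as np, cv2
from workcell import bot
from scipy.spatial.transform import Rotation as Ro
def shot(n,name):
    im=bot.read_camera(n); cv2.imwrite(f"pics/{name}.png",im[:,:,::-1]); return im
def ray(n,u,v):
    c=bot.get_calibration(n); R=np.array(c['R']);t=np.array(c['t'])
    d=R.T@np.array([(u-c['cx'])/c['fx'],(v-c['cy'])/c['fy'],1.]); return -R.T@t,d
def onz(n,u,v,z):
    o,d=ray(n,u,v); return o+d*(z-o[2])/d[2]
def proj(n,X):
    c=bot.get_calibration(n); p=np.array(c['R'])@np.array(X,float)+c['t']; return c['fx']*p[0]/p[2]+c['cx'],c['fy']*p[1]/p[2]+c['cy']
def two(a,b):
    (o1,d1),(o2,d2)=ray('top',*a),ray('side',*b)
    d1/=np.linalg.norm(d1);d2/=np.linalg.norm(d2)
    s=np.linalg.lstsq(np.c_[d1,-d2],o2-o1,rcond=None)[0]
    p,q=o1+s[0]*d1,o2+s[1]*d2
    return (p+q)/2,np.linalg.norm(p-q)
HSV={'blue':((105,120,60),(130,255,255)),'orange':((8,170,120),(20,255,255)),'green':((45,120,60),(85,255,255)),'red':((0,150,100),(6,255,255))}
def blobs(im,col,amin=6):
    hsv=cv2.cvtColor(im,cv2.COLOR_RGB2HSV); m=cv2.inRange(hsv,*HSV[col])
    n,l,st,ce=cv2.connectedComponentsWithStats(m)
    return [(round(ce[i][0],2),round(ce[i][1],2),int(st[i][4])) for i in range(1,n) if st[i][4]>=amin]
def crop(im,u0,v0,u1,v1,k,name):
    cv2.imwrite(f"pics/{name}.png",cv2.resize(im[v0:v1,u0:u1,::-1],None,fx=k,fy=k,interpolation=cv2.INTER_CUBIC))
def load(name): return cv2.imread(f"pics/{name}.png")[:,:,::-1].copy()
E
python3 - <<'E'
from h import *
T=load('top0');S=load('side0')
for c in HSV:
    print(c,'top',blobs(T,c)); print(c,'side',blobs(S,c))
for u,v,a in blobs(T,'blue'): print(u,v,onz('top',u,v,66).round(1))
for u,v,a in blobs(S,'blue'): print('s',u,v,onz('side',u,v,62).round(1))
crop(T,180,135,300,255,6,'car_t'); crop(S,180,130,310,250,5,'car_s')
crop(T,100,200,180,270,7,'dial_t'); crop(S,120,145,190,205,8,'dial_s')
E
```

```text
blue top [(np.float64(351.04), np.float64(178.12), 101), (np.float64(382.52), np.float64(187.12), 106), (np.float64(374.05), np.float64(212.67), 106), (np.float64(351.32), np.float64(218.76), 110), (np.float64(131.55), np.float64(234.07), 96)]
blue side [(np.float64(153.67), np.float64(161.89), 9), (np.float64(155.82), np.float64(172.87), 45), (np.float64(329.06), np.float64(246.98), 84), (np.float64(298.82), np.float64(267.25), 103), (np.float64(347.76), np.float64(269.14), 108), (np.float64(321.54), np.float64(277.77), 111)]
orange top [(np.float64(236.18), np.float64(225.3), 115)]
orange side [(np.float64(215.54), np.float64(197.78), 72)]
green top [(np.float64(236.97), np.float64(240.65), 114)]
green side [(np.float64(206.42), np.float64(220.99), 72)]
red top [(np.float64(402.99), np.float64(276.51), 328)]
red side [(np.float64(46.41), np.float64(24.55), 22), (np.float64(27.04), np.float64(30.04), 248), (np.float64(8.29), np.float64(32.75), 28), (np.float64(2.08), np.float64(34.38), 26), (np.float64(28.29), np.float64(42.57), 7), (np.float64(71.37), np.float64(236.47), 19), (np.float64(65.08), np.float64(238.62), 24), (np.float64(84.35), np.float64(249.35), 17), (np.float64(78.18), np.float64(250.36), 11), (np.float64(72.17), np.float64(254.0), 12), (np.float64(66.92), np.float64(309.44), 63), (np.float64(291.78), np.float64(324.61), 374), (np.float64(75.61), np.float64(323.0), 41)]
351.04 178.12 [ 585.3 -297.7   66. ]
382.52 187.12 [ 555.8 -394.7   66. ]
374.05 212.67 [ 475.3 -363.7   66. ]
351.32 218.76 [ 456.8 -292.6   66. ]
131.55 234.07 [413.  387.3  66. ]
s 153.67 161.89 [446.1 449.   62. ]
s 155.82 172.87 [413.1 385.5  62. ]
s 329.06 246.98 [ 587.  -294.1   62. ]
s 298.82 267.25 [ 459.1 -287.9   62. ]
s 347.76 269.14 [ 557.9 -390.1   62. ]
s 321.54 277.77 [ 477.3 -359.8   62. ]
```

View pics/car_t.png

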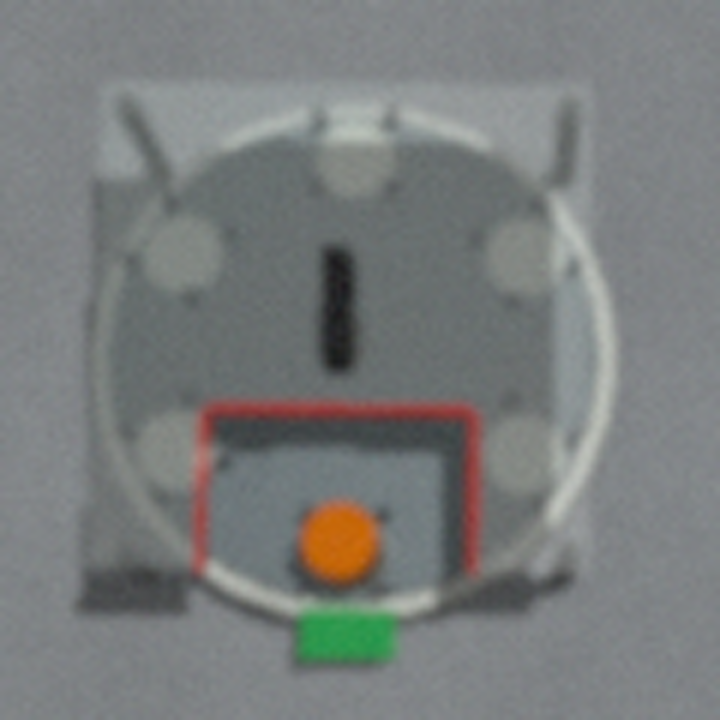

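View pics/car_s.png

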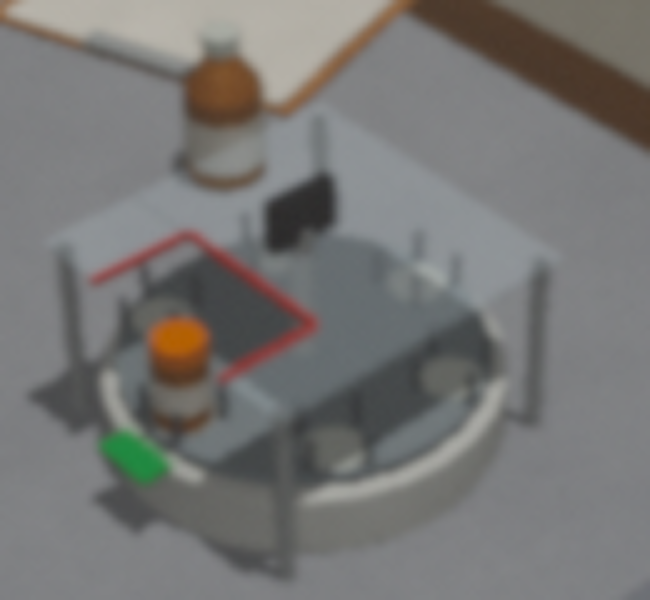

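View pics/dial_t.png

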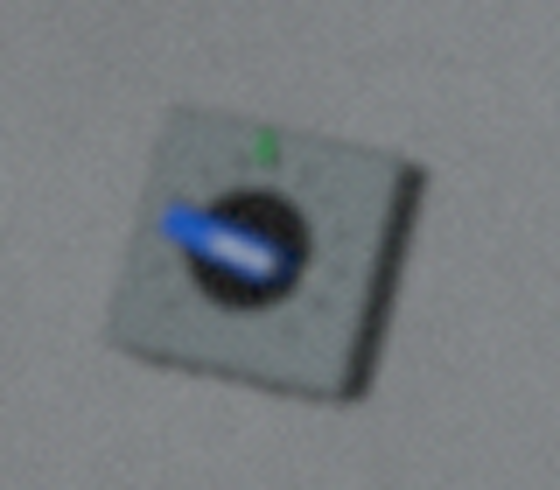

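View pics/dial_s.png

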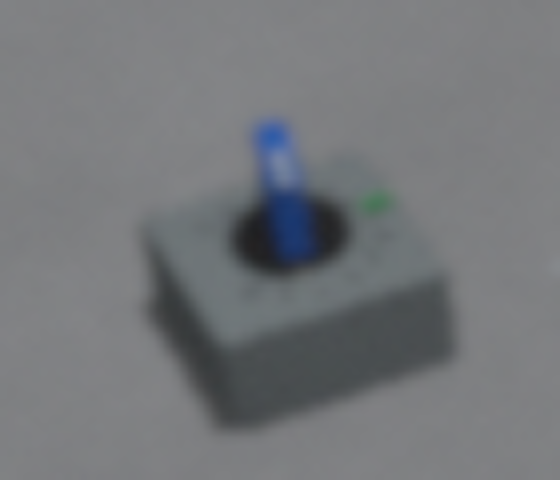

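```bash
python3 - <<'E'
from h import *
for n in('top','side'): print(n, ray(n,0,0)[0].round(0))
T=[(351.04,178.12),(382.52,187.12),(374.05,212.67),(351.32,218.76),(236.18,225.3)]
S=[(329.06,246.98),(347.76,269.14),(321.54,277.77),(298.82,267.25),(215.54,197.78)]
for a,b in zip(T,S): 
    p,e=two(a,b); print(p.round(1),round(e,1))
# discs top view, corner of cutout
f=lambda u,v:(180+(u+.5)/6-.5,135+(v+.5)/6-.5)
for d in [(355,165),(182,253),(525,255),(172,452),(522,452)]: print('disc',onz('top',*f(*d),62).round(1))
print('corners',onz('top',*f(204,410),147).round(1),onz('top',*f(474,410),147).round(1))
print('cutout ends',onz('top',*f(201,570),147).round(1),onz('top',*f(470,570),147).round(1))
im=load('top0'); g=im.max(2); m=np.zeros_like(g); m[172:200,228:245]=(g[172:200,228:245]<60)*255
mo=cv2.moments(m,True); u,v=mo['m10']/mo['m00'],mo['m01']/mo['m00']; print('handle',u,v,mo['m00'],onz('top',u,v,190))
ang=.5*np.arctan2(2*mo['mu11'],mo['mu20']-mo['mu02']); print(ang)
im=load('side0'); g=im.max(2); m=np.zeros_like(g); m[160:185,228:252]=(g[160:185,228:252]<60)*255
mo=cv2.moments(m,True); u2,v2=mo['m10']/mo['m00'],mo['m01']/mo['m00']; print(u2,v2,mo['m00'],two((u,v),(u2,v2)))
fs=lambda u,v:(180+(u+.5)/5-.5,130+(v+.5)/5-.5)
print('corners',onz('side',*fs(190,235),147).round(1),onz('side',*fs(316,324),147).round(1))
for d in [(445,377),(335,447)]: print('disc',onz('side',*fs(*d),62).round(1))
for g in [blobs(load('top0'),'green',2),blobs(load('side0'),'green',2)]: print(g)
E
```

```text
top [ 313.  -20. 1317.]
side [-297. -922. 1142.]
[ 584.4 -297.    66.3] 2.0
[ 554.5 -393.4   67.8] 2.3
[ 474.5 -362.9   67.1] 1.7
[ 455.9 -291.7   67.8] 1.7
[432.3  58.9 130.8] 1.1
disc [641.1  56.8  62. ]
disc [593.8 148.2  62. ]
disc [591.4 -33.3  62. ]
disc [487.5 151.6  62. ]
disc [486.4 -30.9  62. ]
corners [496.2 124.7 147. ] [495.4  -7.  147. ]
cutout ends [418.2 124.9 147. ] [417.6  -4.7 147. ]
handle 235.83333333333334 186.37777777777777 90.0 [536.59790266  56.88082372 190.        ]
1.5616830480581014
239.3490566037736 172.3490566037736 106.0 (array([537.63978176,  58.27340987, 179.63816232]), np.float64(2.431877782795074))
corners [496.2 124.  147. ] [495.3  -3.4 147. ]
disc [589.  -26.3  62. ]
disc [487.9 -27.7  62. ]
[(np.float64(236.97), np.float64(240.65), 114)]
[(np.float64(206.42), np.float64(220.99), 72)]
```

```bash
cat >> h.py <<'E'
def go(x,y,z,a):
    """shift and turn (tool axes, m / deg) from the measured pose to TCP x,y,z mm, jaw axis at angle a deg, pointing down"""
    s=bot.sense(); Rn=Ro.from_rotvec(s['orientation']); a=np.radians(a)
    Rt=Ro.from_matrix(np.array([[np.cos(a),np.sin(a),0],[np.sin(a),-np.cos(a),0],[0,0,-1]]))
    d=Rn.inv().apply(np.array([x,y,z])-s['position'])/1000; r=np.degrees((Rn.inv()*Rt).as_rotvec())
    print('t',round(s['t'],2),'pos',np.round(s['position'],1),'F',np.round(s['ft_force'],1),'w',round(s['gripper_width'],1))
    X=Rn.apply([1,0,0]);print('alpha',round(np.degrees(np.arctan2(X[1],X[0])),1),'j',np.round(s['joints'],2))
    print('SHIFT',d.round(4),'TURN',r.round(2))
E
python3 -c "
from h import *
go(539,59,260,-90)"
```

```text
t 0.1 pos [150.5 631.9 252.5] F [-0.  -0.7  0.5] w 85.6
alpha 76.6 j [-1.44  0.33  0.04  1.47 -0.01  1.34 -0.06]
SHIFT [-0.4673  0.5107 -0.0068] TURN [1.300e-01 1.000e-02 1.666e+02]
```

>>> {"method": "servo_tool", "body": {
  "targets": [
    [[-0.01,0.011,-0.002,0,0,4],[-0.033,0.036,-0.004,0,0,12],[-0.056,0.061,-0.006,0,0,20],[-0.08,0.087,-0.007,0,0,28],[-0.103,0.113,-0.007,0,0,36],[-0.127,0.138,-0.007,0,0,44],[-0.15,0.164,-0.007,0,0,52],[-0.174,0.19,-0.007,0,0,60]]
  ],
  "jaw": 0.045
}}

```text
t: 0.9
position: [295.6, 417.6, 260.0]
orientation: [3.11, 0.445, -0.001]
ft_force: [0.3, 0.5, 0.4]
gripper_width: 44.5
```

```bash
python3 -c "
from h import *
go(539,59,260,-90)"
```

```text
t 0.9 pos [295.6 417.6 260. ] F [0.3 0.5 0.4] w 44.5
alpha 16.3 j [-1.29  0.04  0.26  1.8  -0.01  1.3  -0.75]
SHIFT [1.331e-01 4.124e-01 1.000e-04] TURN [3.0000e-02 0.0000e+00 1.0628e+02]
```

>>> {"method": "servo_tool", "body": {
  "targets": [
    [[0.01,0.032,0,0,0,8],[0.02,0.064,0,0,0,16],[0.031,0.096,0,0,0,24],[0.041,0.128,0,0,0,32],[0.051,0.16,0,0,0,40],[0.062,0.192,0,0,0,48],[0.072,0.224,0,0,0,56],[0.082,0.256,0,0,0,64]]
  ]
}}

```text
t: 1.7
position: [447.2, 195.8, 260.2]
orientation: [2.873, -1.271, -0.0]
ft_force: [-0.5, 0.5, 0.3]
gripper_width: 45.2
```

```bash
python3 -c "
from h import *
go(539,59,260,-90)"
```

```text
t 1.7 pos [447.2 195.8 260.2] F [-0.5  0.5  0.3] w 45.2
alpha -47.7 j [-1.02 -0.02  0.52  1.86  0.01  1.3  -1.34]
SHIFT [1.629e-01 2.410e-02 1.000e-04] TURN [2.000e-02 1.000e-02 4.227e+01]
```

>>> {"method": "servo_tool", "body": {
  "targets": [
    [[0.033,0.005,0,0,0,8],[0.066,0.01,0,0,0,16],[0.098,0.015,0,0,0,24],[0.13,0.019,0,0,0,32],[0.152,0.023,0,0,0,39],[0.161,0.024,0,0,0,42],[0.163,0.024,0,0,0,42.3],[0.163,0.024,0,0,0,42.3]]
  ]
}}

```text
t: 2.5
position: [539.1, 61.8, 260.1]
orientation: [2.23, -2.212, -0.001]
ft_force: [0.1, 0.3, 1.2]
gripper_width: 45.0
```

```bash
python3 - <<'E'
from h import *
go(539,59,193,-90)
T=shot('top','t1');S=shot('side','s1')
crop(T,180,135,300,255,5,'c1t'); crop(S,180,100,310,250,4,'c1s')
crop(T,0,0,512,384,1,'full1')
print(blobs(T,'blue'))
E
```

```text
t 2.5 pos [539.1  61.8 260.1] F [0.1 0.3 1.2] w 45.0
alpha -89.5 j [-0.84  0.12  0.71  1.75 -0.08  1.31 -1.68]
SHIFT [0.0028 0.0001 0.0671] TURN [0.04 0.01 0.48]
[(np.float64(350.99), np.float64(178.15), 102), (np.float64(382.52), np.float64(187.12), 106), (np.float64(373.99), np.float64(212.66), 105), (np.float64(351.34), np.float64(218.76), 110), (np.float64(131.64), np.float64(234.14), 97)]
```

View pics/c1t.png

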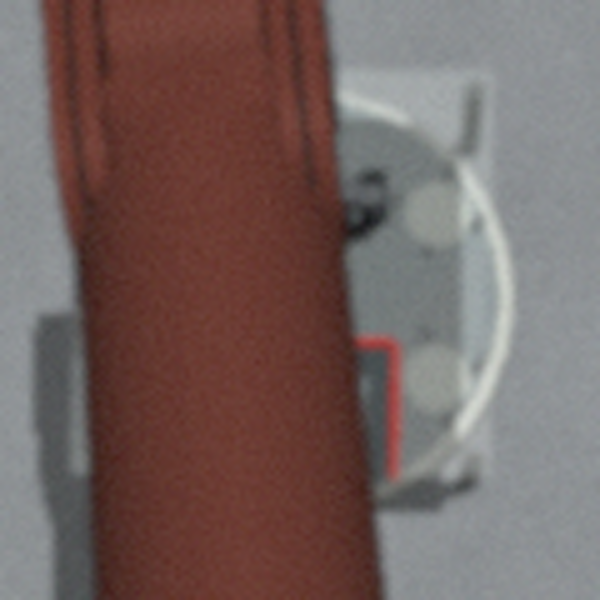

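View pics/c1s.png

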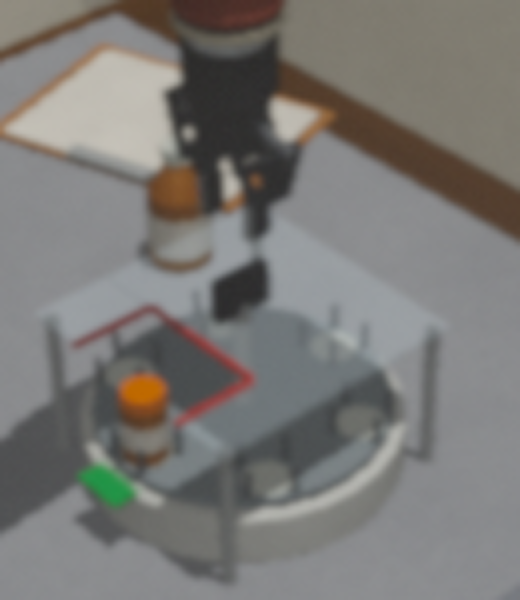

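>>> {"method": "servo_tool", "body": {
  "targets": [
    [[0.001,0,0.005,0,0,0.5],[0.003,0,0.015,0,0,0.5],[0.003,0,0.028,0,0,0.5],[0.003,0,0.041,0,0,0.5],[0.003,0,0.053,0,0,0.5],[0.003,0,0.063,0,0,0.5],[0.003,0,0.067,0,0,0.5],[0.003,0,0.067,0,0,0.5]]
  ]
}}

```text
t: 3.4
position: [539.3, 57.8, 192.7]
orientation: [2.217, -2.225, -0.0]
ft_force: [0.4, -0.0, 0.1]
gripper_width: 45.2
```

```bash
python3 - <<'E'
from h import *
go(539,59,193,-90)
S=shot('side','s2')
crop(S,190,100,300,230,5,'c2s')
E
```

```text
t 3.4 pos [539.3  57.8 192.7] F [ 0.4 -0.   0.1] w 45.2
alpha -90.2 j [-0.82  0.18  0.71  1.84 -0.12  1.17 -1.65]
SHIFT [-0.0012  0.0003 -0.0003] TURN [ 0.06 -0.04 -0.2 ]
```

View pics/c2s.png

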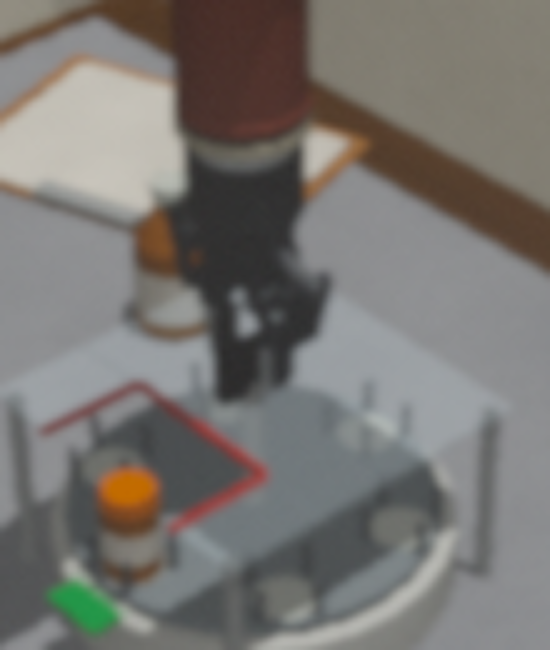

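>>> {"method": "servo_tool", "body": {
  "targets": [
    [[0,0,0,0,0,0],[0,0,0,0,0,0],[0,0,0,0,0,0],[0,0,0,0,0,0],[0,0,0,0,0,0],[0,0,0,0,0,0],[0,0,0,0,0,0],[0,0,0,0,0,0]]
  ],
  "jaw": 0.005,
  "squeeze": 50
}}

```text
t: 4.25
position: [539.8, 58.6, 194.0]
orientation: [-2.217, 2.223, 0.0]
ft_force: [-1.8, 3.5, 4.8]
gripper_width: 13.2
```

```bash
python3 - <<'E'
from h import *
go(539,59,193,-90)
s=bot.sense(); print(s['torque'])
E
```

```text
t 4.25 pos [539.8  58.6 194. ] F [-1.8  3.5  4.8] w 13.2
alpha -90.2 j [-0.82  0.18  0.71  1.83 -0.13  1.17 -1.65]
SHIFT [-0.0004  0.0008  0.001 ] TURN [-0.05  0.06 -0.16]
[0.54067967 0.34320827 0.00269821]
```

>>> {"method": "servo_tool", "body": {
  "targets": [
    [[0,0,0,0,0,-4],[0,0,0,0,0,-12],[0,0,0,0,0,-20],[0,0,0,0,0,-28],[0,0,0,0,0,-36],[0,0,0,0,0,-44],[0,0,0,0,0,-52],[0,0,0,0,0,-60]]
  ],
  "squeeze": 80
}}

```text
t: 5.05
position: [540.2, 58.1, 194.1]
orientation: [-3.035, 0.809, -0.002]
ft_force: [-0.5, 1.7, 4.3]
gripper_width: 12.6
```

```bash
python3 - <<'E'
from h import *
go(539,59,193,-30)
s=bot.sense(); print(s['torque'])
S=shot('side','s3')
crop(S,190,100,300,230,5,'c3s')
E
```

```text
t 5.05 pos [540.2  58.1 194.1] F [-0.5  1.7  4.3] w 12.6
alpha -29.9 j [-0.72  0.17  0.59  1.83 -0.1   1.17 -0.62]
SHIFT [-0.0015 -0.0002  0.0011] TURN [-0.08 -0.07  0.13]
[ 0.27987715 -0.04747299 -0.11956242]
```

View pics/c3s.png

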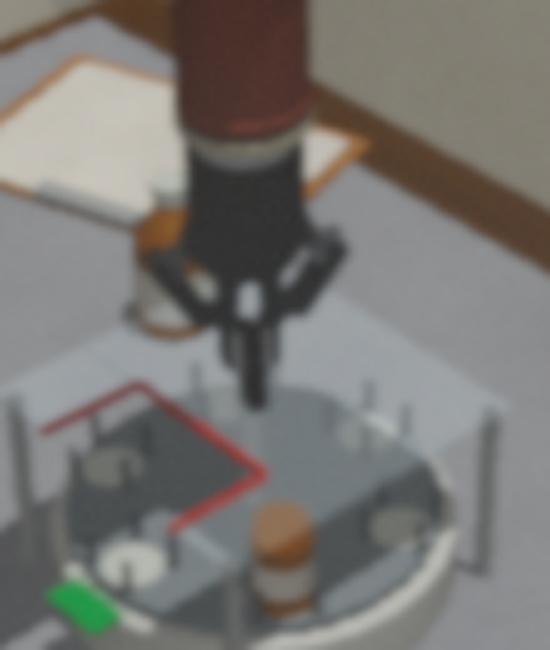

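>>> {"method": "servo_tool", "body": {
  "targets": [
    [[0,0,0,0,0,0],[0,0,0,0,0,0],[0,0,0,0,0,0],[0,0,0,0,0,0],[0,0,-0.01,0,0,0],[0,0,-0.025,0,0,0],[0,0,-0.045,0,0,0],[0,0,-0.065,0,0,0]]
  ],
  "jaw": 0.045
}}

```text
t: 5.9
position: [539.5, 57.7, 259.7]
orientation: [3.033, -0.82, 0.0]
ft_force: [0.3, 0.6, 0.7]
gripper_width: 45.1
```

```bash
python3 - <<'E'
from h import *
go(456,-292,200,0)
E
```

```text
t 5.9 pos [539.5  57.7 259.7] F [0.3 0.6 0.7] w 45.1
alpha -30.2 j [-0.73  0.11  0.6   1.74 -0.06  1.31 -0.65]
SHIFT [0.104  0.3441 0.0597] TURN [ 1.000e-02 -1.000e-02 -3.025e+01]
```

>>> {"method": "servo_tool", "body": {
  "targets": [
    [[0.006,0.02,0,0,0,-2],[0.018,0.06,0.005,0,0,-6],[0.032,0.105,0.015,0,0,-11],[0.046,0.15,0.025,0,0,-16],[0.06,0.195,0.035,0,0,-21],[0.073,0.24,0.045,0,0,-26],[0.086,0.285,0.055,0,0,-30],[0.097,0.32,0.06,0,0,-30.3]]
  ],
  "jaw": 0.06
}}

```text
t: 6.7
position: [461.0, -270.2, 198.6]
orientation: [3.141, 0.003, 0.001]
ft_force: [0.2, 0.4, 0.0]
gripper_width: 60.0
```

```bash
python3 - <<'E'
from h import *
T=shot('top','t4'); S=shot('side','s4')
B=blobs(T,'blue'); print(B); print(blobs(S,'blue'))
for u,v,a in B: print(onz('top',u,v,66).round(1))
go(456,-292,55,0)
crop(T,180,135,300,255,5,'c4t')
E
```

```text
[(np.float64(351.07), np.float64(178.42), 106), (np.float64(131.51), np.float64(234.16), 96)]
[(np.float64(153.5), np.float64(162.0), 8), (np.float64(155.69), np.float64(172.8), 45), (np.float64(329.06), np.float64(246.98), 84), (np.float64(298.6), np.float64(267.28), 103), (np.float64(347.74), np.float64(269.18), 105), (np.float64(321.39), np.float64(277.71), 106)]
[ 584.4 -297.7   66. ]
[412.7 387.4  66. ]
t 6.8 pos [ 459.8 -273.   198.8] F [-1.3  0.4  0.8] w 60.1
alpha -0.4 j [-0.31  0.17  0.85  1.85 -0.13  1.18  0.58]
SHIFT [-0.0036  0.0187  0.1438] TURN [ 0.12  0.03 -0.36]
```

View pics/t4.png

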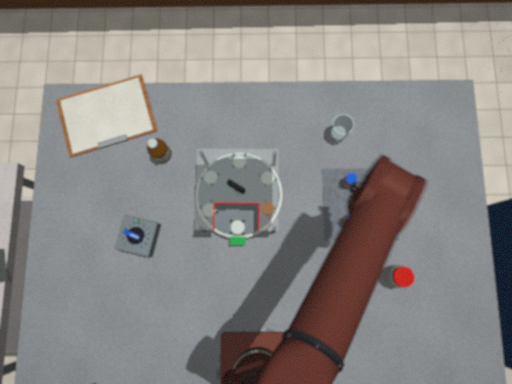

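View pics/c4t.png

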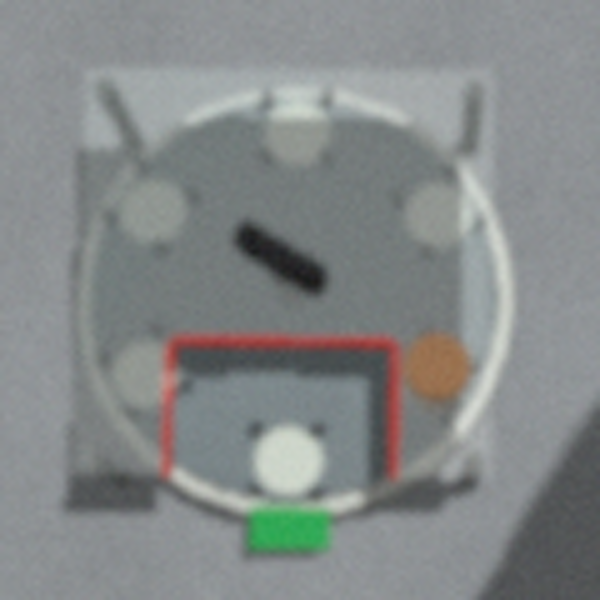

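```bash
python3 - <<'E'
from h import *
T=load('t4')
sub=T[215:240,225:250].min(2); m=np.zeros(T.shape[:2],np.uint8); m[215:240,225:250]=(sub>170)*255
m[238:]=0
n,l,st,ce=cv2.connectedComponentsWithStats(m); 
for i in range(1,n): print(st[i],ce[i],onz('top',*ce[i],62).round(1))
go(456.5,-291,55,0)
E
```

```text
[231 220  14  14 138] [237.19565217 226.62318841] [434.7  60.6  62. ]
[225 234   5   3   9] [226.77777778 234.77777778] [409.6  92.8  62. ]
[245 234   5   3  10] [247.3 235.1] [408.3  29.3  62. ]
t 6.8 pos [ 459.8 -273.   198.8] F [-1.3  0.4  0.8] w 60.1
alpha -0.4 j [-0.31  0.17  0.85  1.85 -0.13  1.18  0.58]
SHIFT [-0.0031  0.0177  0.1438] TURN [ 0.12  0.03 -0.36]
```

>>> {"method": "servo_tool", "body": {
  "targets": [
    [[-0.003,0.018,0.01,0,0,-0.3],[-0.003,0.018,0.03,0,0,-0.3],[-0.003,0.018,0.053,0,0,-0.3],[-0.003,0.018,0.076,0,0,-0.3],[-0.003,0.018,0.099,0,0,-0.3],[-0.003,0.018,0.122,0,0,-0.3],[-0.003,0.018,0.138,0,0,-0.3],[-0.003,0.018,0.144,0,0,-0.3]]
  ]
}}

```text
t: 7.6
position: [459.2, -284.9, 53.3]
orientation: [-3.141, -0.011, 0.003]
ft_force: [0.0, -0.7, -0.6]
gripper_width: 59.9
```

```bash
python3 - <<'E'
from h import *
go(456.5,-291,55,0)
S=shot('side','s5'); crop(S,255,200,375,310,5,'c5s')
E
```

```text
t 7.6 pos [ 459.2 -284.9   53.3] F [ 0.  -0.7 -0.6] w 59.9
alpha 0.4 j [-0.17  0.39  0.77  1.97 -0.34  0.91  0.78]
SHIFT [-0.0027  0.0061 -0.0017] TURN [-0.04  0.09  0.41]
```

View pics/c5s.png

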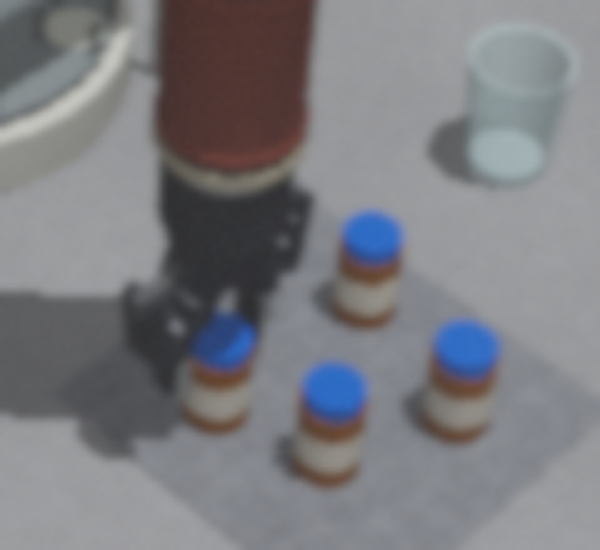

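>>> {"method": "servo_tool", "body": {
  "targets": [
    [[-0.0027,0.004,-0.001,0,0,0.4],[-0.0027,0.006,-0.001,0,0,0.4],[-0.0027,0.006,-0.001,0,0,0.4],[-0.0027,0.006,-0.001,0,0,0.4],[-0.0027,0.006,-0.001,0,0,0.4],[-0.0027,0.006,-0.001,0,0,0.4],[-0.0027,0.006,-0.001,0,0,0.4],[-0.0027,0.006,-0.001,0,0,0.4]]
  ]
}}

```text
t: 8.45
position: [456.8, -291.5, 55.3]
orientation: [3.142, 0.0, -0.0]
ft_force: [-0.3, -0.6, 0.9]
gripper_width: 60.0
```

```bash
python3 - <<'E'
from h import *
go(456.5,-291,55,0)
E
```

```text
t 8.45 pos [ 456.8 -291.5   55.3] F [-0.3 -0.6  0.9] w 60.0
alpha 0.0 j [-0.16  0.39  0.77  1.97 -0.34  0.91  0.78]
SHIFT [-0.0003 -0.0005  0.0003] TURN [0.   0.   0.01]
```

>>> {"method": "servo_tool", "body": {
  "targets": [
    [[0,0,0.002,0,0,0],[0,0,0.003,0,0,0],[0,0,0.003,0,0,0],[0,0,0.003,0,0,0],[0,0,0.003,0,0,0],[0,0,0.003,0,0,0],[0,0,0.003,0,0,0],[0,0,0.003,0,0,0]]
  ],
  "jaw": 0.03,
  "squeeze": 35
}}

```text
t: 9.25
position: [456.9, -291.6, 52.8]
orientation: [-3.141, -0.0, -0.0]
ft_force: [-2.2, 1.9, 8.2]
gripper_width: 39.1
```

```bash
python3 - <<'E'
from h import *
go(434.5,59.5,193,0)
S=shot('side','s6'); print(blobs(S,'blue')); crop(S,255,200,375,310,5,'c6s')
E
```

```text
t 9.25 pos [ 456.9 -291.6   52.8] F [-2.2  1.9  8.2] w 39.1
alpha 0.0 j [-0.16  0.4   0.77  1.97 -0.35  0.91  0.79]
SHIFT [-0.0224 -0.3511 -0.1401] TURN [-0.02 -0.01  0.  ]
[(np.float64(153.5), np.float64(162.0), 8), (np.float64(155.72), np.float64(172.89), 46), (np.float64(329.02), np.float64(247.02), 85), (np.float64(300.67), np.float64(268.12), 60), (np.float64(347.8), np.float64(269.18), 106), (np.float64(321.37), np.float64(277.76), 107)]
```

View pics/c6s.png

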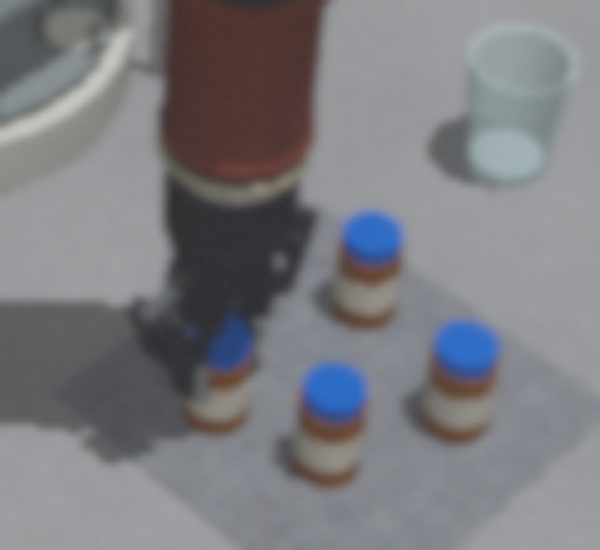

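>>> {"method": "servo_tool", "body": {
  "targets": [
    [[0,0,-0.012,0,0,0],[0,0,-0.04,0,0,0],[0,-0.008,-0.07,0,0,0],[-0.001,-0.025,-0.1,0,0,0],[-0.003,-0.05,-0.13,0,0,0],[-0.006,-0.085,-0.155,0,0,0],[-0.009,-0.125,-0.17,0,0,0],[-0.012,-0.165,-0.175,0,0,0]]
  ]
}}

```text
t: 10.1
position: [445.1, -125.8, 229.6]
orientation: [-3.141, 0.002, -0.006]
ft_force: [1.3, 1.0, -1.4]
gripper_width: 39.1
```

```bash
python3 - <<'E'
from h import *
go(434.5,59.5,228,0)
E
```

```text
t 10.1 pos [ 445.1 -125.8  229.6] F [ 1.3  1.  -1.4] w 39.1
alpha -0.1 j [-0.57 -0.09  0.72  1.96  0.06  1.24  0.13]
SHIFT [-0.0108 -0.1853  0.0016] TURN [-0.02 -0.2  -0.07]
```

>>> {"method": "servo_tool", "body": {
  "targets": [
    [[-0.002,-0.038,0.001,0,0,0],[-0.004,-0.076,0.001,0,0,0],[-0.007,-0.114,0.001,0,0,0],[-0.009,-0.148,0.001,0,0,0],[-0.0105,-0.172,0.001,0,0,0],[-0.011,-0.182,0.001,0,0,0],[-0.011,-0.185,0.001,0,0,0],[-0.011,-0.185,0.001,0,0,0]]
  ]
}}

```text
t: 10.9
position: [433.9, 57.6, 226.4]
orientation: [3.141, -0.001, 0.0]
ft_force: [-0.3, -0.9, -1.3]
gripper_width: 39.1
```

```bash
python3 - <<'E'
from h import *
go(434.5,59.5,116,0)
S=shot('side','s7'); crop(S,180,100,310,250,4,'c7s')
E
```

```text
t 10.9 pos [433.9  57.6 226.4] F [-0.3 -0.9 -1.3] w 39.1
alpha -0.0 j [-0.73 -0.12  0.47  2.01  0.06  1.24 -0.29]
SHIFT [ 0.0006 -0.0019  0.1104] TURN [ 0.02 -0.   -0.04]
```

View pics/c7s.png

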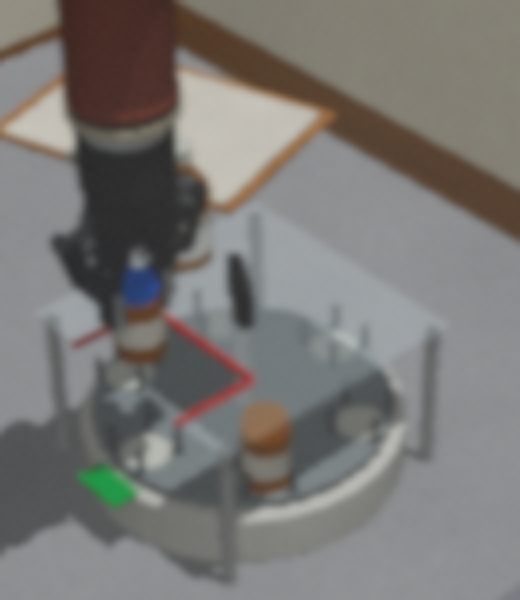

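>>> {"method": "servo_tool", "body": {
  "targets": [
    [[0.0005,-0.002,0.01,0,0,0],[0.0005,-0.002,0.025,0,0,0],[0.0005,-0.002,0.04,0,0,0],[0.0005,-0.002,0.055,0,0,0],[0.0005,-0.002,0.068,0,0,0],[0.0005,-0.002,0.076,0,0,0],[0.0005,-0.002,0.08,0,0,0],[0.0005,-0.002,0.08,0,0,0]]
  ]
}}

```text
t: 11.75
position: [434.1, 60.1, 145.9]
orientation: [3.141, -0.001, -0.001]
ft_force: [-0.1, 0.5, -1.1]
gripper_width: 38.9
```

```bash
python3 - <<'E'
from h import *
go(434.5,59.5,116,0)
S=shot('side','s8'); crop(S,180,140,290,240,6,'c8s')
E
```

```text
t 11.75 pos [434.1  60.1 145.9] F [-0.1  0.5 -1.1] w 38.9
alpha -0.0 j [-0.73 -0.03  0.49  2.11  0.02  1.06 -0.25]
SHIFT [0.0004 0.0006 0.0299] TURN [ 0.03  0.04 -0.03]
```

View pics/c8s.png

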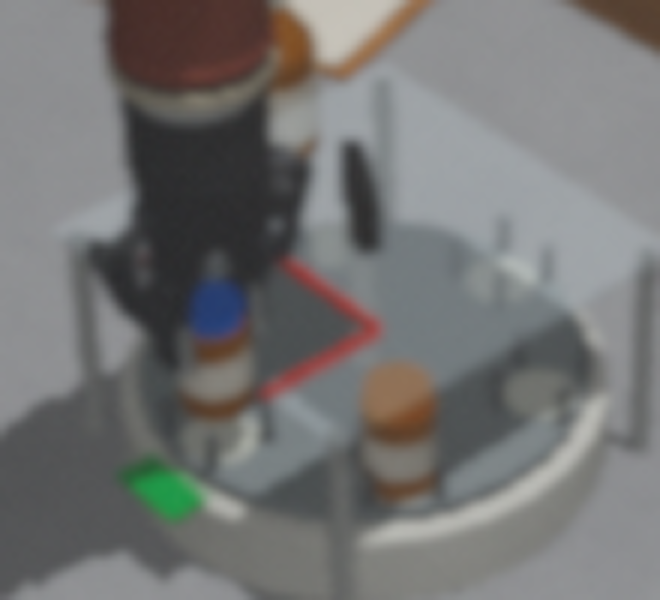

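>>> {"method": "servo_tool", "body": {
  "targets": [
    [[0,0,0.004,0,0,0],[0,0,0.01,0,0,0],[0,0,0.016,0,0,0],[0,0,0.021,0,0,0],[0,0,0.025,0,0,0],[0,0,0.028,0,0,0],[0,0,0.03,0,0,0],[0,0,0.03,0,0,0]]
  ]
}}

```text
t: 12.6
position: [434.2, 60.4, 116.1]
orientation: [3.141, 0.0, -0.001]
ft_force: [0.6, -0.2, -0.5]
gripper_width: 38.7
```

```bash
python3 - <<'E'
from h import *
go(434.5,59.5,115,0)
S=shot('side','s9'); crop(S,180,140,290,240,6,'c9s')
E
```

```text
t 12.6 pos [434.2  60.4 116.1] F [ 0.6 -0.2 -0.5] w 38.7
alpha 0.0 j [-0.72  0.01  0.49  2.14 -0.01  0.99 -0.23]
SHIFT [0.0003 0.0009 0.0011] TURN [0.01 0.02 0.  ]
```

View pics/c9s.png

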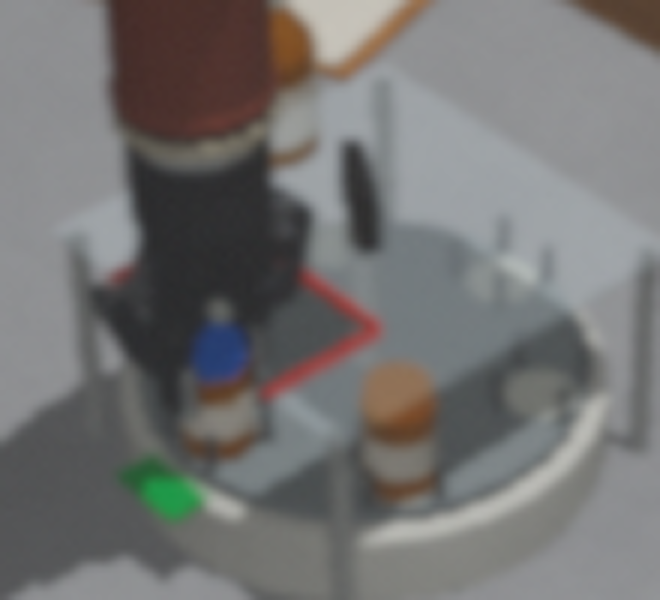

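>>> {"method": "servo_tool", "body": {
  "targets": [
    [[0,0,0.001,0,0,0],[0,0,0.001,0,0,0],[0,0,0.001,0,0,0],[0,0,0.001,0,0,0],[0,0,-0.012,0,0,0],[0,0,-0.037,0,0,0],[0,0,-0.072,0,0,0],[0,0,-0.112,0,0,0]]
  ],
  "jaw": 0.054
}}

```text
t: 13.45
position: [433.6, 60.2, 229.0]
orientation: [3.141, -0.0, -0.002]
ft_force: [1.1, 0.5, -0.8]
gripper_width: 53.9
```

```bash
python3 - <<'E'
from h import *
S=shot('side','s10'); crop(S,180,140,290,240,6,'c10s')
go(539.5,58.7,255,-30)
E
```

```text
t 13.5 pos [436.6  60.8 235.7] F [3.4 0.5 6.7] w 54.0
alpha -0.0 j [-0.74 -0.13  0.47  1.99  0.06  1.26 -0.29]
SHIFT [ 0.1031  0.002  -0.0186] TURN [-0.26 -0.33 29.96]
```

View pics/c10s.png

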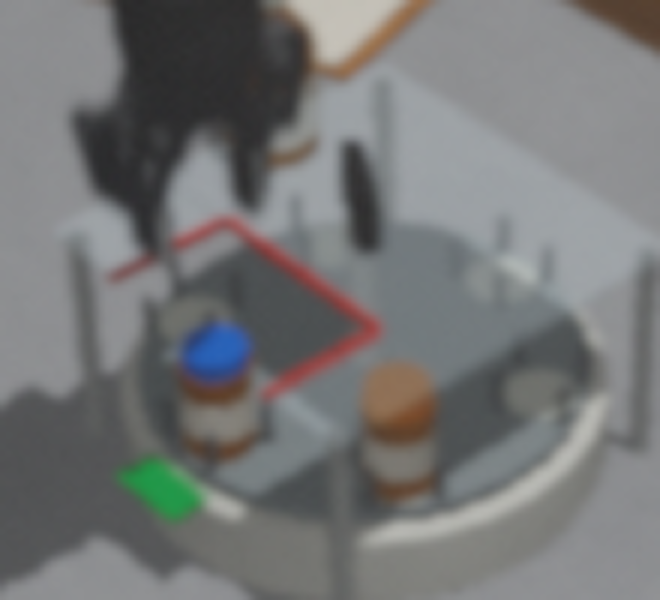

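>>> {"method": "servo_tool", "body": {
  "targets": [
    [[0.01,0,-0.01,0,0,4],[0.03,0,-0.02,0,0,10],[0.055,0.001,-0.027,0,0,17],[0.08,0.001,-0.027,0,0,24],[0.098,0.0015,-0.027,0,0,29],[0.105,0.0015,-0.027,0,0,30],[0.105,0.0015,-0.027,0,0,30],[0.105,0.0015,-0.027,0,0,30]]
  ],
  "jaw": 0.045
}}

```text
t: 14.3
position: [538.6, 58.9, 255.1]
orientation: [3.035, -0.81, -0.001]
ft_force: [-0.9, 0.5, -0.5]
gripper_width: 44.9
```

```bash
python3 - <<'E'
from h import *
go(539.5,58.7,193,-30)
E
```

```text
t 14.3 pos [538.6  58.9 255.1] F [-0.9  0.5 -0.5] w 44.9
alpha -29.9 j [-0.68  0.11  0.54  1.75 -0.06  1.3  -0.65]
SHIFT [ 0.0009 -0.0003  0.0621] TURN [0.03 0.03 0.12]
```

Descend, then grip, then turn.

>>> {"method": "servo_tool", "body": {
  "targets": [
    [[0.0005,0,0.008,0,0,0],[0.0005,0,0.022,0,0,0],[0.0005,0,0.038,0,0,0],[0.0005,0,0.052,0,0,0],[0.0005,0,0.06,0,0,0],[0.0005,0,0.062,0,0,0],[0.0005,0,0.062,0,0,0],[0.0005,0,0.062,0,0,0]]
  ]
}}

```text
t: 15.1
position: [540.0, 58.8, 193.9]
orientation: [-3.034, 0.813, -0.001]
ft_force: [-0.1, -0.3, 0.2]
gripper_width: 44.8
```

>>> {"method": "servo_tool", "body": {
  "targets": [
    [[0,0,0,0,0,0],[0,0,0,0,0,0],[0,0,0,0,0,0],[0,0,0,0,0,0],[0,0,0,0,0,0],[0,0,0,0,0,0],[0,0,0,0,0,0],[0,0,0,0,0,0]]
  ],
  "jaw": 0.005,
  "squeeze": 80
}}

```text
t: 15.9
position: [540.4, 58.6, 194.0]
orientation: [-3.034, 0.813, -0.002]
ft_force: [2.4, -2.4, 5.3]
gripper_width: 12.6
```

```bash
python3 - <<'E'
from h import *
go(539.5,58.7,193,-30)
S=shot('side','s11'); crop(S,180,130,290,240,5,'c11s')
E
```

```text
t 15.9 pos [540.4  58.6 194. ] F [ 2.4 -2.4  5.3] w 12.6
alpha -30.0 j [-0.67  0.16  0.53  1.83 -0.09  1.17 -0.63]
SHIFT [-0.0008  0.0003  0.001 ] TURN [-0.05 -0.08 -0.01]
```

View pics/c11s.png

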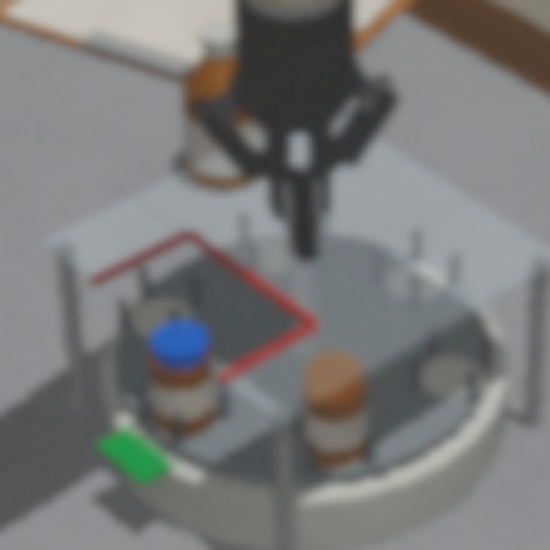

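>>> {"method": "servo_tool", "body": {
  "targets": [
    [[0,0,0,0,0,-3],[0,0,0,0,0,-10],[0,0,0,0,0,-18],[0,0,0,0,0,-26.5],[0,0,0,0,0,-35],[0,0,0,0,0,-43.5],[0,0,0,0,0,-52],[0,0,0,0,0,-59]]
  ]
}}

```text
t: 16.75
position: [540.5, 58.5, 194.0]
orientation: [3.039, 0.795, 0.003]
ft_force: [3.6, -1.8, 4.9]
gripper_width: 12.9
```

>>> {"method": "servo_tool", "body": {
  "targets": [
    [[0,0,0,0,0,-1],[0,0,0,0,0,-1],[0,0,0,0,0,-1],[0,0,0,0,0,-1],[0,0,-0.01,0,0,-1],[0,0,-0.025,0,0,-1],[0,0,-0.045,0,0,-1],[0,0,-0.065,0,0,-1]]
  ],
  "jaw": 0.045
}}

```text
t: 17.55
position: [539.6, 58.7, 259.7]
orientation: [3.035, 0.812, 0.0]
ft_force: [0.3, 0.1, 0.1]
gripper_width: 45.0
```

```bash
python3 - <<'E'
from h import *
S=shot('side','s12'); crop(S,180,130,290,240,5,'c12s')
print(blobs(S,'blue'))
go(474.5,-362.5,200,0)
E
```

```text
[(np.float64(153.5), np.float64(162.0), 8), (np.float64(155.61), np.float64(172.75), 44), (np.float64(248.0), np.float64(207.5), 6), (np.float64(329.06), np.float64(246.98), 84), (np.float64(347.8), np.float64(269.18), 106), (np.float64(321.44), np.float64(277.73), 107)]
t 17.6 pos [541.   58.8 263.2] F [ 1.3 -0.2  3.2] w 44.8
alpha 29.9 j [-0.59  0.11  0.44  1.73 -0.05  1.31  0.38]
SHIFT [-0.2682  0.3318  0.0623] TURN [-1.000e-02 -2.700e-01  2.995e+01]
```

View pics/c12s.png

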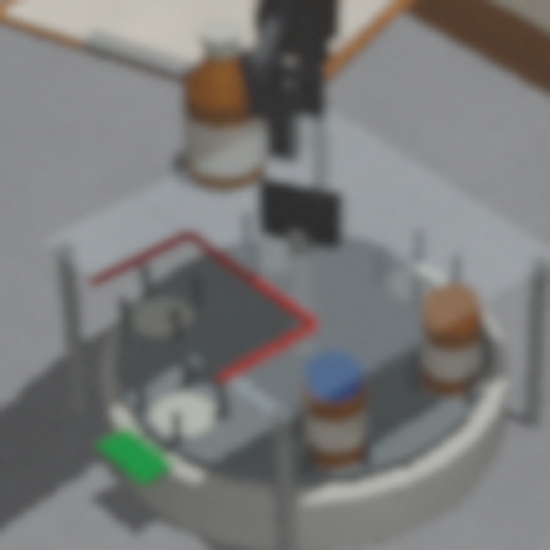

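>>> {"method": "servo_tool", "body": {
  "targets": [
    [[-0.012,0.015,0,0,0,2],[-0.036,0.045,0.005,0,0,6],[-0.064,0.079,0.015,0,0,11],[-0.092,0.114,0.025,0,0,16],[-0.12,0.149,0.035,0,0,21],[-0.148,0.184,0.045,0,0,26],[-0.176,0.219,0.053,0,0,30],[-0.204,0.253,0.058,0,0,30]]
  ],
  "jaw": 0.06
}}

```text
t: 18.4
position: [487.8, -264.8, 199.7]
orientation: [-3.141, 0.008, 0.001]
ft_force: [0.6, 0.7, 1.0]
gripper_width: 59.8
```

```bash
python3 - <<'E'
from h import *
go(475.3,-362,120,0)
E
```

```text
t 18.4 pos [ 487.8 -264.8  199.7] F [0.6 0.7 1. ] w 59.8
alpha -0.3 j [-0.22  0.2   0.72  1.8  -0.15  1.19  0.55]
SHIFT [-0.012   0.0973  0.0797] TURN [-0.01  0.04 -0.28]
```

>>> {"method": "servo_tool", "body": {
  "targets": [
    [[-0.002,0.025,0.015,0,0,0],[-0.005,0.05,0.035,0,0,0],[-0.008,0.073,0.055,0,0,0],[-0.011,0.089,0.07,0,0,0],[-0.012,0.096,0.078,0,0,0],[-0.012,0.097,0.08,0,0,0],[-0.012,0.097,0.08,0,0,0],[-0.012,0.097,0.08,0,0,0]]
  ]
}}

```text
t: 19.2
position: [478.3, -358.6, 121.1]
orientation: [-3.142, -0.002, -0.002]
ft_force: [0.0, 0.1, -0.2]
gripper_width: 60.2
```

```bash
python3 - <<'E'
from h import *
S=shot('side','s13'); crop(S,255,180,375,310,4,'c13s'); print(blobs(S,'blue'))
go(475.3,-362,54,0)
E
```

```text
[(np.float64(153.5), np.float64(162.0), 8), (np.float64(155.69), np.float64(172.8), 45), (np.float64(347.8), np.float64(269.18), 106), (np.float64(321.89), np.float64(278.16), 96)]
t 19.25 pos [ 478.4 -358.6  121.2] F [0.8 0.3 0.3] w 60.1
alpha 0.1 j [-0.01  0.4   0.72  1.78 -0.3   1.07  0.82]
SHIFT [-0.0032  0.0033  0.0672] TURN [ 0.   -0.08  0.07]
```

View pics/c13s.png

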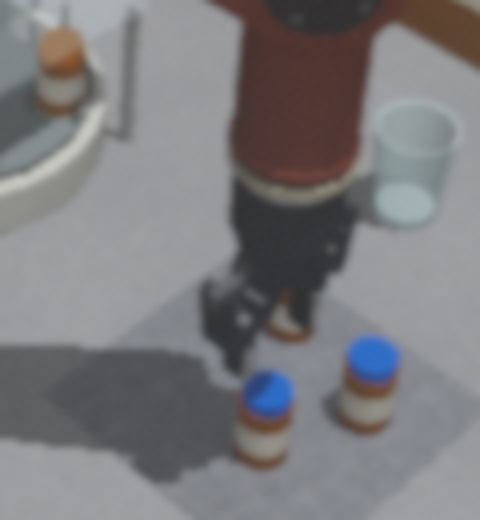

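>>> {"method": "servo_tool", "body": {
  "targets": [
    [[-0.002,0.002,0.006,0,0,0],[-0.003,0.0033,0.02,0,0,0],[-0.003,0.0033,0.036,0,0,0],[-0.003,0.0033,0.051,0,0,0],[-0.003,0.0033,0.062,0,0,0],[-0.003,0.0033,0.067,0,0,0],[-0.003,0.0033,0.068,0,0,0],[-0.003,0.0033,0.068,0,0,0]]
  ]
}}

```text
t: 20.05
position: [474.6, -362.9, 52.4]
orientation: [3.141, -0.0, 0.0]
ft_force: [-0.0, -0.3, 0.8]
gripper_width: 60.2
```

>>> {"method": "servo_tool", "body": {
  "targets": [
    [[0,0,0,0,0,0],[0,0,0,0,0,0],[0,0,0,0,0,0],[0,0,0,0,0,0],[0,0,0,0,0,0],[0,0,0,0,0,0],[0,0,0,0,0,0],[0,0,0,0,0,0]]
  ],
  "jaw": 0.03,
  "squeeze": 35
}}

```text
t: 20.85
position: [475.0, -363.0, 53.1]
orientation: [3.141, 0.0, 0.002]
ft_force: [-0.7, 0.9, 6.0]
gripper_width: 38.7
```

```bash
python3 - <<'E'
from h import *
S=shot('side','s14'); crop(S,255,180,375,310,4,'c14s'); print(blobs(S,'blue'))
go(434.5,59.5,228,0)
E
```

```text
[(np.float64(153.33), np.float64(161.89), 9), (np.float64(155.79), np.float64(172.96), 47), (np.float64(347.75), np.float64(269.19), 107), (np.float64(323.54), np.float64(278.98), 57)]
t 20.9 pos [ 475.  -363.    53.1] F [-0.4 -0.1  5.7] w 38.7
alpha 0.0 j [ 0.04  0.49  0.68  1.83 -0.37  0.95  0.87]
SHIFT [-0.0403 -0.4224 -0.1751] TURN [ 0.03 -0.07  0.  ]
```

View pics/c14s.png

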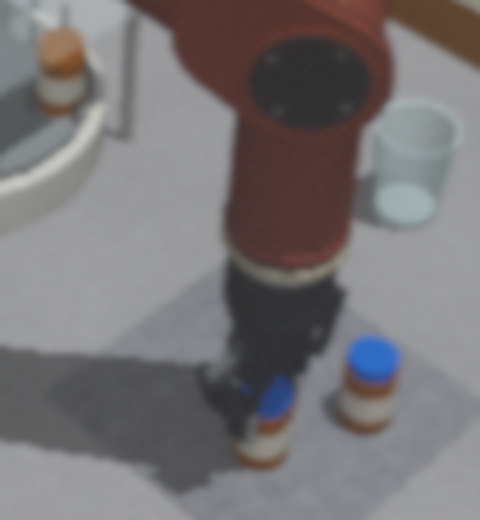

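Grasped. Carry.

>>> {"method": "servo_tool", "body": {
  "targets": [
    [[0,0,-0.012,0,0,0],[0,0,-0.04,0,0,0],[-0.001,-0.008,-0.07,0,0,0],[-0.003,-0.025,-0.1,0,0,0],[-0.006,-0.05,-0.13,0,0,0],[-0.009,-0.085,-0.155,0,0,0],[-0.013,-0.125,-0.17,0,0,0],[-0.017,-0.165,-0.175,0,0,0]]
  ]
}}

```text
t: 21.7
position: [457.7, -197.0, 229.6]
orientation: [3.141, -0.002, 0.005]
ft_force: [0.6, 0.4, -1.3]
gripper_width: 38.3
```

```bash
python3 - <<'E'
from h import *
go(434.5,59.5,228,0)
E
```

```text
t 21.7 pos [ 457.7 -197.   229.6] F [ 0.6  0.4 -1.3] w 38.3
alpha -0.1 j [-0.36  0.02  0.7   1.89 -0.01  1.24  0.34]
SHIFT [-0.0235 -0.2565  0.0014] TURN [ 0.02 -0.18 -0.06]
```

>>> {"method": "servo_tool", "body": {
  "targets": [
    [[-0.004,-0.042,0.001,0,0,0],[-0.008,-0.084,0.001,0,0,0],[-0.012,-0.126,0.001,0,0,0],[-0.015,-0.168,0.001,0,0,0],[-0.019,-0.208,0.001,0,0,0],[-0.022,-0.24,0.001,0,0,0],[-0.023,-0.255,0.001,0,0,0],[-0.023,-0.257,0.001,0,0,0]]
  ]
}}

```text
t: 22.5
position: [434.2, 61.0, 226.8]
orientation: [-3.141, -0.005, -0.001]
ft_force: [1.9, -0.3, -0.3]
gripper_width: 39.1
```

```bash
python3 - <<'E'
from h import *
go(434.5,59.5,146,0)
E
```

```text
t 22.5 pos [434.2  61.  226.8] F [ 1.9 -0.3 -0.3] w 39.1
alpha 0.2 j [-0.63 -0.11  0.36  2.    0.04  1.24 -0.28]
SHIFT [0.0003 0.0015 0.0808] TURN [-0.01 -0.02  0.18]
```

>>> {"method": "servo_tool", "body": {
  "targets": [
    [[0,0.001,0.01,0,0,0],[0,0.001,0.025,0,0,0],[0,0.001,0.04,0,0,0],[0,0.001,0.055,0,0,0],[0,0.001,0.068,0,0,0],[0,0.001,0.077,0,0,0],[0,0.001,0.08,0,0,0],[0,0.001,0.08,0,0,0]]
  ]
}}

```text
t: 23.3
position: [434.4, 57.6, 146.1]
orientation: [3.141, -0.002, -0.001]
ft_force: [-0.6, -0.3, -0.0]
gripper_width: 38.9
```

```bash
python3 - <<'E'
from h import *
go(434.5,59.5,116,0)
S=shot('side','s15'); crop(S,180,140,290,240,6,'c15s')
E
```

```text
t 23.3 pos [434.4  57.6 146.1] F [-0.6 -0.3 -0. ] w 38.9
alpha -0.1 j [-0.62 -0.02  0.38  2.11  0.01  1.06 -0.24]
SHIFT [ 0.0001 -0.0019  0.0301] TURN [ 0.02  0.03 -0.06]
```

View pics/c15s.png

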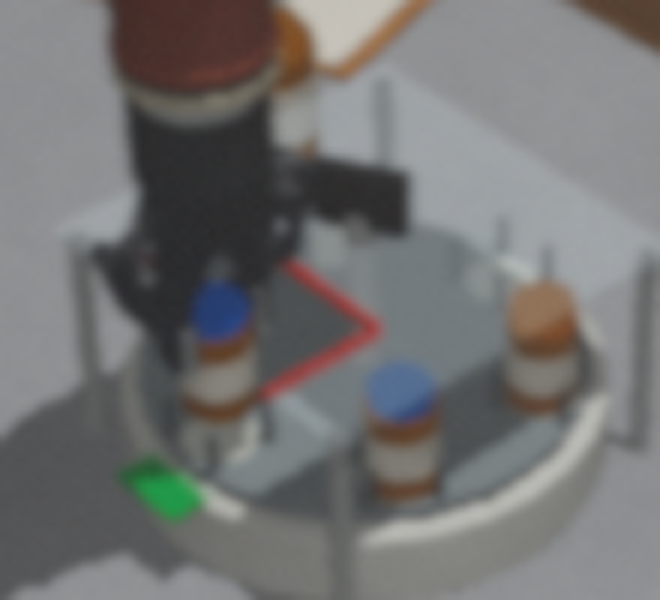

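>>> {"method": "servo_tool", "body": {
  "targets": [
    [[0,-0.002,0.002,0,0,0],[0,-0.002,0.008,0,0,0],[0,-0.002,0.014,0,0,0],[0,-0.002,0.02,0,0,0],[0,-0.002,0.025,0,0,0],[0,-0.002,0.028,0,0,0],[0,-0.002,0.03,0,0,0],[0,-0.002,0.03,0,0,0]]
  ]
}}

```text
t: 24.15
position: [434.4, 60.3, 116.1]
orientation: [3.141, 0.0, -0.001]
ft_force: [0.9, -0.3, -0.9]
gripper_width: 39.0
```

>>> {"method": "servo_tool", "body": {
  "targets": [
    [[0,0,0.001,0,0,0],[0,0,0.001,0,0,0],[0,0,0.001,0,0,0],[0,0,0.001,0,0,0],[0,0,-0.012,0,0,0],[0,0,-0.037,0,0,0],[0,0,-0.072,0,0,0],[0,0,-0.112,0,0,0]]
  ],
  "jaw": 0.054
}}

```text
t: 24.95
position: [433.8, 60.1, 229.0]
orientation: [3.141, -0.0, -0.002]
ft_force: [0.8, 1.1, 0.1]
gripper_width: 54.0
```

```bash
python3 - <<'E'
from h import *
go(539.5,58.7,255,30)
S=shot('side','s16'); crop(S,180,140,290,240,6,'c16s')
E
```

```text
t 24.95 pos [433.8  60.1 229. ] F [0.8 1.1 0.1] w 54.0
alpha -0.0 j [-0.63 -0.11  0.37  2.    0.04  1.25 -0.28]
SHIFT [ 0.1056  0.0014 -0.0261] TURN [ 2.e-02  9.e-02 -3.e+01]
```

View pics/c16s.png

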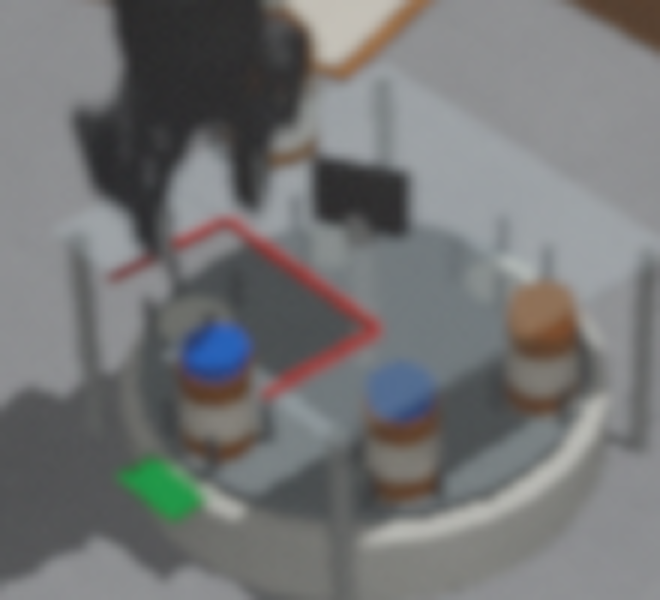

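>>> {"method": "servo_tool", "body": {
  "targets": [
    [[0.01,0,-0.01,0,0,-4],[0.03,0,-0.02,0,0,-10],[0.055,0.001,-0.027,0,0,-17],[0.08,0.001,-0.027,0,0,-24],[0.098,0.0015,-0.027,0,0,-29],[0.105,0.0015,-0.027,0,0,-30],[0.1055,0.0015,-0.027,0,0,-30],[0.1055,0.0015,-0.027,0,0,-30]]
  ],
  "jaw": 0.045
}}

```text
t: 25.8
position: [539.4, 58.8, 255.1]
orientation: [-3.035, -0.81, 0.001]
ft_force: [0.4, 0.1, -0.7]
gripper_width: 45.1
```

```bash
python3 - <<'E'
from h import *
go(539.8,58.7,194,30)
E
```

```text
t 25.8 pos [539.4  58.8 255.1] F [ 0.4  0.1 -0.7] w 45.1
alpha 29.9 j [-0.6   0.11  0.44  1.74 -0.05  1.3   0.38]
SHIFT [0.0004 0.0003 0.0611] TURN [-0.01  0.04 -0.12]
```

>>> {"method": "servo_tool", "body": {
  "targets": [
    [[0.0005,0,0.008,0,0,0],[0.0005,0,0.022,0,0,0],[0.0005,0,0.038,0,0,0],[0.0005,0,0.052,0,0,0],[0.0005,0,0.06,0,0,0],[0.0005,0,0.062,0,0,0],[0.0005,0,0.062,0,0,0],[0.0005,0,0.062,0,0,0]]
  ]
}}

```text
t: 26.6
position: [540.8, 59.1, 193.9]
orientation: [3.035, 0.813, 0.001]
ft_force: [-0.4, 0.2, 0.5]
gripper_width: 45.1
```

>>> {"method": "servo_tool", "body": {
  "targets": [
    [[0,0,0,0,0,0],[0,0,0,0,0,0],[0,0,0,0,0,0],[0,0,0,0,0,0],[0,0,0,0,0,0],[0,0,0,0,0,0],[0,0,0,0,0,0],[0,0,0,0,0,0]]
  ],
  "jaw": 0.005,
  "squeeze": 80
}}

```text
t: 27.4
position: [540.4, 58.9, 194.0]
orientation: [-3.034, -0.813, -0.0]
ft_force: [-3.3, -0.4, 4.9]
gripper_width: 12.3
```

```bash
python3 - <<'E'
from h import *
go(539.8,58.7,194,30)
E
```

```text
t 27.4 pos [540.4  58.9 194. ] F [-3.3 -0.4  4.9] w 12.3
alpha 30.0 j [-0.59  0.16  0.44  1.82 -0.07  1.17  0.4 ]
SHIFT [-0.0006 -0.0001 -0.    ] TURN [-0.01 -0.01 -0.01]
```

>>> {"method": "servo_tool", "body": {
  "targets": [
    [[0,0,0,0,0,-3],[0,0,0,0,0,-10],[0,0,0,0,0,-18],[0,0,0,0,0,-26.5],[0,0,0,0,0,-35],[0,0,0,0,0,-43.5],[0,0,0,0,0,-52],[0,0,0,0,0,-59]]
  ]
}}

```text
t: 28.2
position: [540.2, 58.7, 194.0]
orientation: [-2.234, -2.208, 0.0]
ft_force: [-4.0, -2.6, 6.1]
gripper_width: 12.4
```

>>> {"method": "servo_tool", "body": {
  "targets": [
    [[0,0,0,0,0,-1],[0,0,0,0,0,-1],[0,0,0,0,0,-1],[0,0,0,0,0,-1],[0,0,-0.01,0,0,-1],[0,0,-0.025,0,0,-1],[0,0,-0.045,0,0,-1],[0,0,-0.065,0,0,-1]]
  ],
  "jaw": 0.045
}}

```text
t: 29.0
position: [540.4, 59.1, 259.7]
orientation: [2.222, 2.221, 0.0]
ft_force: [0.9, -0.4, -0.2]
gripper_width: 45.1
```

```bash
python3 - <<'E'
from h import *
S=shot('side','s17'); crop(S,180,130,290,240,5,'c17s')
print(blobs(S,'blue'))
T=shot('top','t17'); print(blobs(T,'blue'))
go(555.3,-392.5,200,0)
E
```

```text
[(np.float64(153.5), np.float64(162.0), 8), (np.float64(155.69), np.float64(172.8), 45), (np.float64(329.06), np.float64(246.98), 84), (np.float64(347.8), np.float64(269.18), 106)]
[(np.float64(351.08), np.float64(178.08), 102), (np.float64(382.52), np.float64(187.12), 106), (np.float64(131.64), np.float64(234.16), 96)]
t 29.1 pos [541.9  59.2 261.9] F [ 0.9  0.6 -0. ] w 45.2
alpha 90.0 j [-0.51  0.11  0.35  1.73 -0.04  1.31  1.42]
SHIFT [-0.4518  0.0134  0.0613] TURN [ 0.16 -0.28 89.96]
```

View pics/c17s.png

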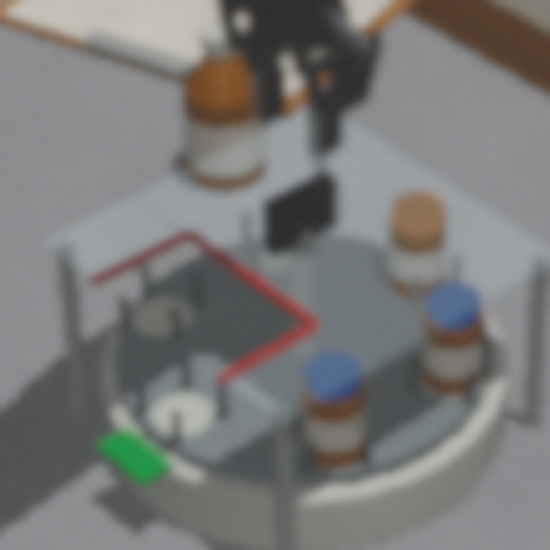

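>>> {"method": "servo_tool", "body": {
  "targets": [
    [[-0.012,0.001,0,0,0,4],[-0.036,0.004,0.005,0,0,12],[-0.068,0.008,0.015,0,0,20],[-0.1,0.012,0.025,0,0,28],[-0.132,0.016,0.035,0,0,36],[-0.164,0.02,0.045,0,0,44],[-0.196,0.024,0.053,0,0,52],[-0.228,0.028,0.058,0,0,60]]
  ],
  "jaw": 0.06
}}

```text
t: 29.9
position: [568.2, -170.0, 199.7]
orientation: [-3.037, -0.804, 0.001]
ft_force: [0.6, 1.2, -0.2]
gripper_width: 60.2
```

```bash
python3 - <<'E'
from h import *
go(585,-296.5,120,0)
E
```

```text
t 29.9 pos [ 568.2 -170.   199.7] F [ 0.6  1.2 -0.2] w 60.2
alpha 29.7 j [-0.29  0.28  0.6   1.7  -0.17  1.21  0.88]
SHIFT [-0.048   0.1183  0.0797] TURN [-2.000e-02  4.000e-02  2.965e+01]
```

>>> {"method": "servo_tool", "body": {
  "targets": [
    [[-0.012,0.03,0.01,0,0,8],[-0.024,0.06,0.025,0,0,16],[-0.035,0.086,0.045,0,0,23],[-0.043,0.106,0.063,0,0,28],[-0.047,0.116,0.075,0,0,29.7],[-0.048,0.118,0.079,0,0,29.7],[-0.048,0.118,0.08,0,0,29.7],[-0.048,0.118,0.08,0,0,29.7]]
  ]
}}

```text
t: 30.7
position: [586.5, -293.8, 121.0]
orientation: [-3.141, -0.013, -0.001]
ft_force: [0.1, 0.2, 0.1]
gripper_width: 60.2
```

```bash
python3 - <<'E'
from h import *
S=shot('side','s18'); crop(S,255,180,375,310,4,'c18s'); print(blobs(S,'blue'))
go(585,-296.5,53,0)
E
```

```text
[(np.float64(153.5), np.float64(162.0), 8), (np.float64(155.72), np.float64(172.89), 46), (np.float64(329.44), np.float64(247.14), 77), (np.float64(347.8), np.float64(269.18), 106)]
t 30.75 pos [ 586.7 -293.9  121.2] F [-0.3  0.5 -0.1] w 60.5
alpha 0.4 j [-0.11  0.51  0.68  1.63 -0.35  1.13  0.67]
SHIFT [-0.0018  0.0026  0.0682] TURN [-0.02 -0.08  0.45]
```

View pics/c18s.png

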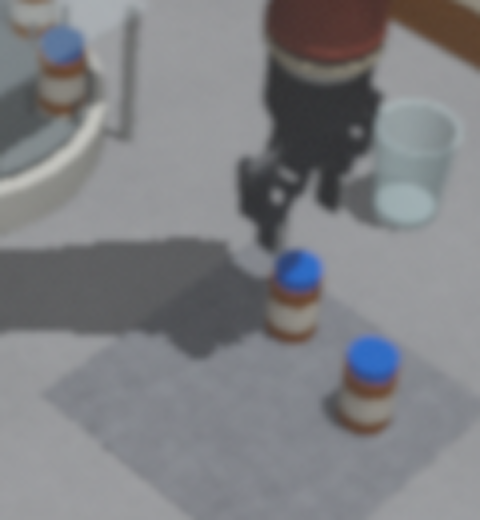

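>>> {"method": "servo_tool", "body": {
  "targets": [
    [[-0.0018,0.002,0.006,0,0,0.4],[-0.0018,0.0026,0.02,0,0,0.4],[-0.0018,0.0026,0.036,0,0,0.4],[-0.0018,0.0026,0.051,0,0,0.4],[-0.0018,0.0026,0.062,0,0,0.4],[-0.0018,0.0026,0.067,0,0,0.4],[-0.0018,0.0026,0.068,0,0,0.4],[-0.0018,0.0026,0.068,0,0,0.4]]
  ]
}}

```text
t: 31.55
position: [584.2, -297.9, 52.5]
orientation: [3.141, -0.003, 0.0]
ft_force: [0.3, -0.5, -0.8]
gripper_width: 60.1
```

>>> {"method": "servo_tool", "body": {
  "targets": [
    [[0,0,0,0,0,0],[0,0,0,0,0,0],[0,0,0,0,0,0],[0,0,0,0,0,0],[0,0,0,0,0,0],[0,0,0,0,0,0],[0,0,0,0,0,0],[0,0,0,0,0,0]]
  ],
  "jaw": 0.03,
  "squeeze": 35
}}

```text
t: 32.35
position: [584.7, -298.0, 53.2]
orientation: [3.141, -0.003, 0.002]
ft_force: [0.1, 0.1, 5.5]
gripper_width: 38.9
```

```bash
python3 - <<'E'
from h import *
S=shot('side','s19'); crop(S,255,180,375,310,4,'c19s'); print(blobs(S,'blue'))
go(434.5,59.5,230,0)
E
```

```text
[(np.float64(155.73), np.float64(172.88), 48), (np.float64(331.07), np.float64(247.73), 44), (np.float64(347.8), np.float64(269.18), 106)]
t 32.4 pos [ 584.7 -298.    53.2] F [-0.5  0.2  6. ] w 39.2
alpha -0.1 j [-0.08  0.59  0.65  1.68 -0.41  1.01  0.71]
SHIFT [-0.1505 -0.3572 -0.1772] TURN [ 0.03 -0.08 -0.1 ]
```

View pics/c19s.png

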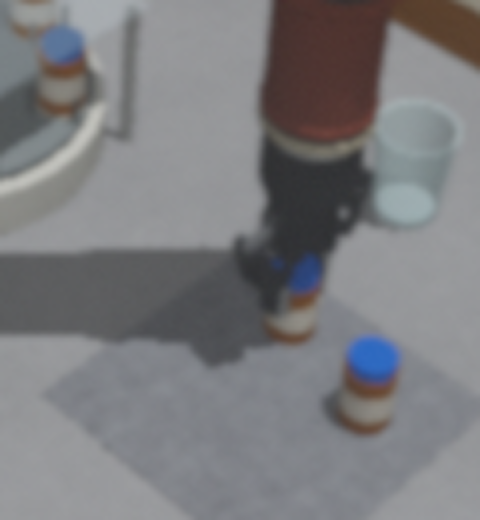

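>>> {"method": "servo_tool", "body": {
  "targets": [
    [[0,0,-0.012,0,0,0],[0,0,-0.04,0,0,0],[-0.003,-0.007,-0.07,0,0,0],[-0.01,-0.023,-0.1,0,0,0],[-0.021,-0.047,-0.13,0,0,0],[-0.035,-0.08,-0.157,0,0,0],[-0.05,-0.117,-0.172,0,0,0],[-0.066,-0.155,-0.177,0,0,0]]
  ]
}}

```text
t: 33.2
position: [518.3, -142.1, 231.5]
orientation: [3.142, -0.004, 0.004]
ft_force: [1.0, 0.9, -0.2]
gripper_width: 39.1
```

```bash
python3 - <<'E'
from h import *
go(434.5,59.5,230,0)
E
```

```text
t 33.2 pos [ 518.3 -142.1  231.5] F [ 1.   0.9 -0.2] w 39.1
alpha -0.2 j [-0.48  0.12  0.73  1.8  -0.09  1.25  0.27]
SHIFT [-0.0843 -0.2014  0.0013] TURN [ 0.   -0.16 -0.16]
```

>>> {"method": "servo_tool", "body": {
  "targets": [
    [[-0.016,-0.038,0.001,0,0,0],[-0.032,-0.076,0.001,0,0,0],[-0.049,-0.115,0.001,0,0,0],[-0.064,-0.152,0.001,0,0,0],[-0.076,-0.182,0.001,0,0,0],[-0.082,-0.197,0.001,0,0,0],[-0.084,-0.201,0.001,0,0,0],[-0.084,-0.201,0.001,0,0,0]]
  ]
}}

```text
t: 34.0
position: [434.7, 58.3, 228.6]
orientation: [-3.141, 0.002, -0.0]
ft_force: [0.4, -0.8, -0.4]
gripper_width: 39.1
```

```bash
python3 - <<'E'
from h import *
go(434.5,59.5,146,0)
E
```

```text
t 34.0 pos [434.7  58.3 228.6] F [ 0.4 -0.8 -0.4] w 39.1
alpha -0.1 j [-0.74 -0.12  0.47  2.    0.06  1.25 -0.29]
SHIFT [-0.0002 -0.0012  0.0826] TURN [-0.01 -0.02 -0.07]
```

>>> {"method": "servo_tool", "body": {
  "targets": [
    [[0,0,0.01,0,0,0],[0,0,0.025,0,0,0],[0,0,0.04,0,0,0],[0,0,0.055,0,0,0],[0,0,0.07,0,0,0],[0,0,0.078,0,0,0],[0,0,0.082,0,0,0],[0,0,0.082,0,0,0]]
  ]
}}

```text
t: 34.8
position: [434.7, 58.0, 145.9]
orientation: [3.141, -0.004, -0.001]
ft_force: [-0.3, 0.6, -0.6]
gripper_width: 38.8
```

```bash
python3 - <<'E'
from h import *
go(434.5,59.5,116,0)
S=shot('side','s20'); crop(S,180,140,290,240,6,'c20s')
E
```

```text
t 34.8 pos [434.7  58.  145.9] F [-0.3  0.6 -0.6] w 38.8
alpha -0.1 j [-0.73 -0.03  0.5   2.11  0.02  1.06 -0.25]
SHIFT [-0.0001 -0.0016  0.0299] TURN [ 0.03  0.04 -0.15]
```

View pics/c20s.png

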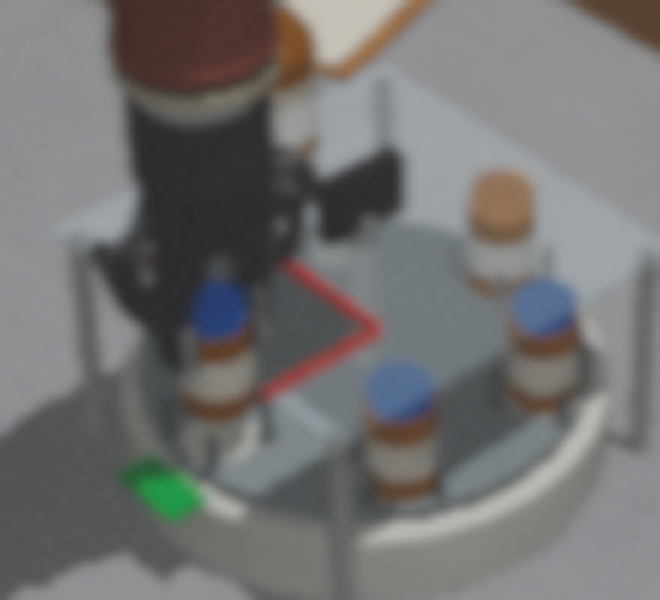

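>>> {"method": "servo_tool", "body": {
  "targets": [
    [[0,-0.0017,0.002,0,0,0],[0,-0.0017,0.008,0,0,0],[0,-0.0017,0.014,0,0,0],[0,-0.0017,0.02,0,0,0],[0,-0.0017,0.025,0,0,0],[0,-0.0017,0.028,0,0,0],[0,-0.0017,0.03,0,0,0],[0,-0.0017,0.03,0,0,0]]
  ]
}}

```text
t: 35.65
position: [434.6, 60.2, 116.1]
orientation: [3.141, -0.003, -0.001]
ft_force: [0.4, 0.1, -0.3]
gripper_width: 39.0
```

>>> {"method": "servo_tool", "body": {
  "targets": [
    [[0,0,0.001,0,0,0],[0,0,0.001,0,0,0],[0,0,0.001,0,0,0],[0,0,0.001,0,0,0],[0,0,-0.012,0,0,0],[0,0,-0.037,0,0,0],[0,0,-0.072,0,0,0],[0,0,-0.112,0,0,0]]
  ],
  "jaw": 0.054
}}

```text
t: 36.45
position: [434.0, 59.9, 229.1]
orientation: [3.141, -0.003, -0.002]
ft_force: [0.9, 0.6, 0.7]
gripper_width: 54.1
```

```bash
python3 - <<'E'
from h import *
go(540.2,58.9,255,-90)
S=shot('side','s21'); crop(S,180,140,290,240,6,'c21s'); print(blobs(S,'blue'))
E
```

```text
t 36.45 pos [434.   59.9 229.1] F [0.9 0.6 0.7] w 54.1
alpha -0.1 j [-0.75 -0.12  0.47  2.    0.06  1.25 -0.3 ]
SHIFT [ 0.1061  0.0009 -0.0261] TURN [1.000e-01 3.000e-02 8.989e+01]
[(np.float64(153.5), np.float64(162.0), 8), (np.float64(155.72), np.float64(172.89), 46), (np.float64(215.59), np.float64(197.99), 76), (np.float64(347.85), np.float64(269.15), 105)]
```

View pics/c21s.png

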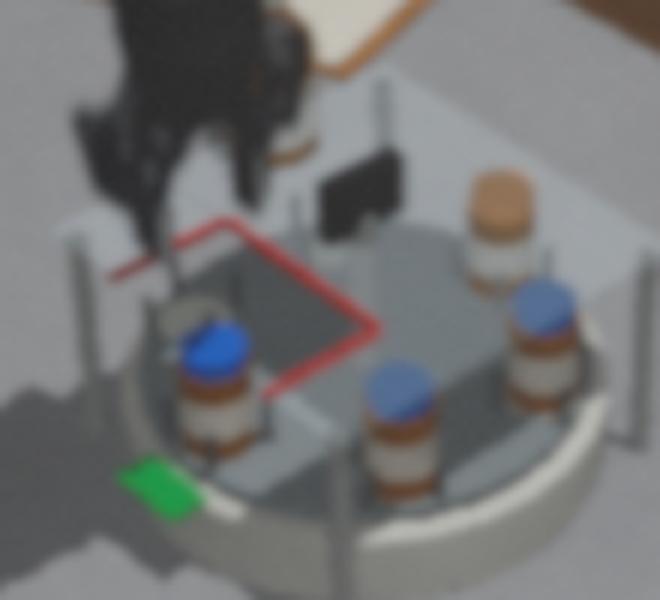

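>>> {"method": "servo_tool", "body": {
  "targets": [
    [[0.005,0,-0.01,0,0,4],[0.015,0,-0.02,0,0,12],[0.03,0,-0.027,0,0,20],[0.045,0.001,-0.027,0,0,28],[0.06,0.001,-0.027,0,0,36],[0.075,0.001,-0.027,0,0,44],[0.09,0.001,-0.027,0,0,52],[0.1,0.001,-0.027,0,0,60]]
  ],
  "jaw": 0.045
}}

```text
t: 37.3
position: [535.6, 59.1, 255.0]
orientation: [2.715, -1.581, 0.001]
ft_force: [0.1, -0.1, 0.1]
gripper_width: 45.1
```

```bash
python3 - <<'E'
from h import *
go(540.2,58.9,255,-90)
E
```

```text
t 37.3 pos [535.6  59.1 255. ] F [ 0.1 -0.1  0.1] w 45.1
alpha -60.4 j [-0.68  0.1   0.53  1.76 -0.05  1.3  -1.19]
SHIFT [ 0.0024 -0.0039  0.    ] TURN [-0.000e+00 -2.000e-02  2.957e+01]
```

>>> {"method": "servo_tool", "body": {
  "targets": [
    [[0.0025,-0.004,0,0,0,8],[0.0025,-0.004,0,0,0,16],[0.0025,-0.004,0,0,0,24],[0.0025,-0.004,0,0,0,29],[0.0025,-0.004,0,0,0,29.6],[0.0025,-0.004,0,0,0,29.6],[0.0025,-0.004,0,0,0,29.6],[0.0025,-0.004,0,0,0,29.6]]
  ]
}}

```text
t: 38.1
position: [539.4, 58.9, 255.3]
orientation: [2.229, -2.214, 0.0]
ft_force: [-0.1, -0.9, 0.4]
gripper_width: 45.2
```

```bash
python3 - <<'E'
from h import *
go(540.2,58.9,194,-90)
E
```

```text
t 38.1 pos [539.4  58.9 255.3] F [-0.1 -0.9  0.4] w 45.2
alpha -89.6 j [-0.71  0.11  0.57  1.75 -0.06  1.3  -1.69]
SHIFT [ 0.     -0.0008  0.0613] TURN [-0.   -0.    0.38]
```

>>> {"method": "servo_tool", "body": {
  "targets": [
    [[0,0,0.008,0,0,0.3],[0,0,0.022,0,0,0.3],[0,0,0.038,0,0,0.3],[0,0,0.052,0,0,0.3],[0,0,0.06,0,0,0.3],[0,0,0.062,0,0,0.3],[0,0,0.062,0,0,0.3],[0,0,0.062,0,0,0.3]]
  ]
}}

```text
t: 38.9
position: [539.8, 58.9, 193.9]
orientation: [-2.221, 2.221, -0.001]
ft_force: [-1.0, 0.7, 0.5]
gripper_width: 45.2
```

>>> {"method": "servo_tool", "body": {
  "targets": [
    [[0,0,0,0,0,0],[0,0,0,0,0,0],[0,0,0,0,0,0],[0,0,0,0,0,0],[0,0,0,0,0,0],[0,0,0,0,0,0],[0,0,0,0,0,0],[0,0,0,0,0,0]]
  ],
  "jaw": 0.005,
  "squeeze": 80
}}

```text
t: 39.7
position: [539.7, 58.7, 194.0]
orientation: [-2.221, 2.221, -0.001]
ft_force: [-1.4, -1.9, 5.6]
gripper_width: 12.4
```

```bash
python3 - <<'E'
from h import *
go(540.2,58.9,194,-90)
E
```

```text
t 39.7 pos [539.7  58.7 194. ] F [-1.4 -1.9  5.6] w 12.4
alpha -90.0 j [-0.7   0.16  0.56  1.83 -0.1   1.17 -1.67]
SHIFT [-0.0002 -0.0005  0.    ] TURN [-0.04  0.01 -0.01]
```

>>> {"method": "servo_tool", "body": {
  "targets": [
    [[0,0,0,0,0,-3],[0,0,0,0,0,-10],[0,0,0,0,0,-18],[0,0,0,0,0,-26.5],[0,0,0,0,0,-35],[0,0,0,0,0,-43.5],[0,0,0,0,0,-52],[0,0,0,0,0,-59]]
  ]
}}

```text
t: 40.5
position: [540.1, 58.0, 194.0]
orientation: [3.029, -0.832, 0.003]
ft_force: [0.6, -3.8, 4.0]
gripper_width: 12.2
```

>>> {"method": "servo_tool", "body": {
  "targets": [
    [[0,0,0,0,0,-1],[0,0,0,0,0,-1],[0,0,0,0,0,-1],[0,0,0,0,0,-1],[0,0,-0.01,0,0,-1],[0,0,-0.025,0,0,-1],[0,0,-0.045,0,0,-1],[0,0,-0.065,0,0,-1]]
  ],
  "jaw": 0.045
}}

```text
t: 41.3
position: [539.4, 58.9, 259.7]
orientation: [-3.034, 0.814, -0.0]
ft_force: [-1.0, -0.3, 0.2]
gripper_width: 45.2
```

```bash
python3 - <<'E'
from h import *
S=shot('side','s22'); crop(S,180,130,290,240,5,'c22s')
print(blobs(S,'blue'))
T=shot('top','t22'); print(blobs(T,'blue'))
go(555.3,-393,200,0)
E
```

```text
[(np.float64(153.5), np.float64(162.0), 8), (np.float64(155.7), np.float64(172.84), 44), (np.float64(347.8), np.float64(269.18), 106)]
[(np.float64(382.52), np.float64(187.12), 106), (np.float64(131.67), np.float64(234.17), 96)]
t 41.4 pos [540.8  59.  261.7] F [ 0.1 -0.2 -0.2] w 45.0
alpha -30.0 j [-0.62  0.11  0.47  1.74 -0.05  1.31 -0.67]
SHIFT [0.2386 0.3843 0.0612] TURN [ -0.15  -0.23 -30.04]
```

View pics/c22s.png

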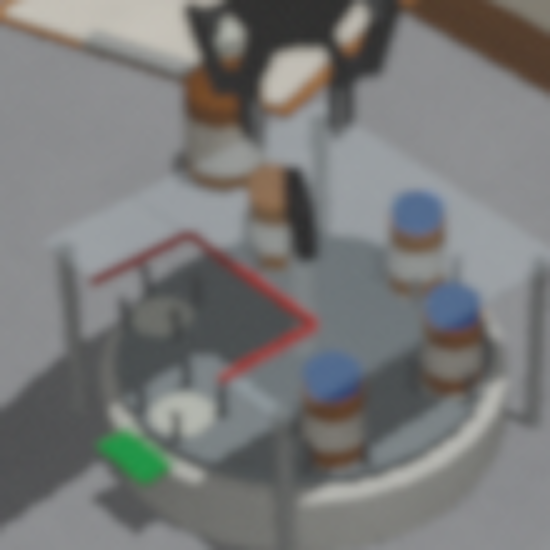

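>>> {"method": "servo_tool", "body": {
  "targets": [
    [[0.01,0.016,0,0,0,-2],[0.03,0.048,0.005,0,0,-6],[0.053,0.085,0.015,0,0,-11],[0.077,0.123,0.025,0,0,-16],[0.101,0.161,0.035,0,0,-21],[0.125,0.199,0.045,0,0,-26],[0.149,0.239,0.053,0,0,-30],[0.173,0.278,0.058,0,0,-30]]
  ],
  "jaw": 0.06
}}

```text
t: 42.2
position: [549.8, -269.9, 199.5]
orientation: [-3.141, -0.004, 0.001]
ft_force: [-0.3, 0.1, 0.9]
gripper_width: 60.1
```

```bash
python3 - <<'E'
from h import *
go(555,-393,120,0)
E
```

```text
t 42.2 pos [ 549.8 -269.9  199.5] F [-0.3  0.1  0.9] w 60.1
alpha 0.1 j [-0.13  0.33  0.63  1.66 -0.2   1.22  0.55]
SHIFT [0.005  0.1231 0.0795] TURN [-0.02  0.04  0.14]
```

>>> {"method": "servo_tool", "body": {
  "targets": [
    [[0.001,0.03,0.01,0,0,0],[0.002,0.062,0.028,0,0,0],[0.003,0.092,0.048,0,0,0],[0.005,0.112,0.065,0,0,0],[0.005,0.121,0.076,0,0,0],[0.005,0.123,0.08,0,0,0],[0.005,0.123,0.08,0,0,0],[0.005,0.123,0.08,0,0,0]]
  ]
}}

```text
t: 43.0
position: [556.2, -390.1, 121.2]
orientation: [-3.141, -0.002, -0.002]
ft_force: [-0.3, 0.5, -0.0]
gripper_width: 60.1
```

```bash
python3 - <<'E'
from h import *
S=shot('side','s23'); crop(S,255,180,375,310,4,'c23s'); print(blobs(S,'blue'))
go(555,-393,53,0)
E
```

```text
[(np.float64(156.1), np.float64(172.76), 42), (np.float64(348.28), np.float64(269.53), 94)]
t 43.05 pos [ 556.2 -390.2  121.4] F [-0.  -0.6 -0.9] w 60.0
alpha 0.1 j [ 0.1   0.54  0.61  1.56 -0.34  1.14  0.79]
SHIFT [-0.0014  0.0028  0.0684] TURN [-0.   -0.09  0.09]
```

View pics/c23s.png

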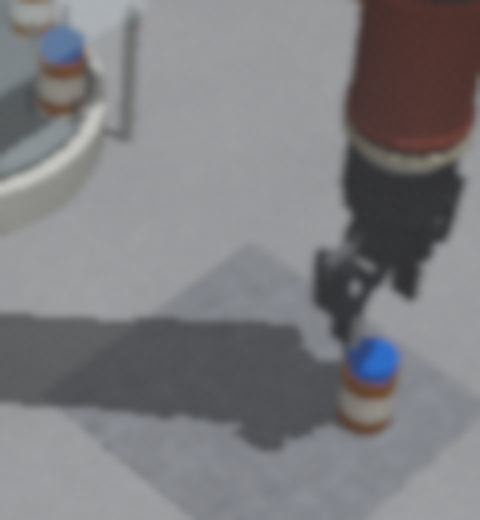

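>>> {"method": "servo_tool", "body": {
  "targets": [
    [[-0.001,0.002,0.006,0,0,0],[-0.001,0.002,0.02,0,0,0],[-0.001,0.002,0.036,0,0,0],[-0.001,0.002,0.051,0,0,0],[-0.001,0.002,0.062,0,0,0],[-0.001,0.002,0.067,0,0,0],[-0.001,0.002,0.068,0,0,0],[-0.001,0.002,0.068,0,0,0]]
  ]
}}

```text
t: 43.85
position: [554.4, -393.6, 52.5]
orientation: [3.141, -0.0, 0.0]
ft_force: [-0.4, -0.1, 0.4]
gripper_width: 60.1
```

>>> {"method": "servo_tool", "body": {
  "targets": [
    [[0,0,0,0,0,0],[0,0,0,0,0,0],[0,0,0,0,0,0],[0,0,0,0,0,0],[0,0,0,0,0,0],[0,0,0,0,0,0],[0,0,0,0,0,0],[0,0,0,0,0,0]]
  ],
  "jaw": 0.03,
  "squeeze": 35
}}

```text
t: 44.65
position: [554.8, -393.8, 53.3]
orientation: [3.141, 0.0, 0.002]
ft_force: [-0.7, 0.4, 6.6]
gripper_width: 38.7
```

```bash
python3 - <<'E'
from h import *
S=shot('side','s24'); crop(S,255,180,375,310,4,'c24s'); print(blobs(S,'blue'))
go(434.5,59.5,230,0)
E
```

```text
[(np.float64(350.07), np.float64(270.39), 44)]
t 44.7 pos [ 554.8 -393.7   53.3] F [-0.2  0.2  5.8] w 39.2
alpha 0.0 j [ 0.13  0.62  0.58  1.61 -0.38  1.03  0.83]
SHIFT [-0.12   -0.4531 -0.1772] TURN [ 0.05 -0.08  0.01]
```

View pics/c24s.png

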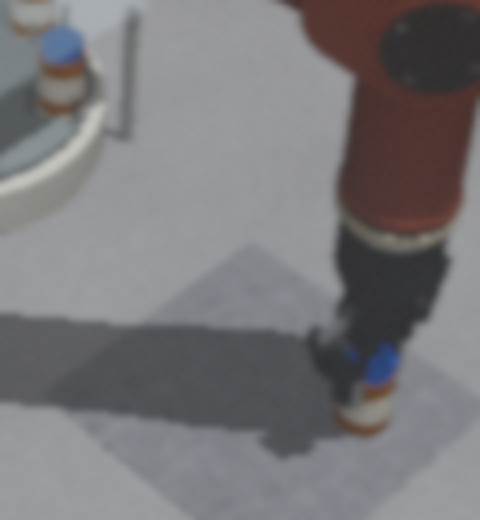

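>>> {"method": "servo_tool", "body": {
  "targets": [
    [[0,0,-0.012,0,0,0],[0,0,-0.04,0,0,0],[-0.002,-0.008,-0.07,0,0,0],[-0.007,-0.025,-0.1,0,0,0],[-0.013,-0.05,-0.13,0,0,0],[-0.022,-0.085,-0.157,0,0,0],[-0.033,-0.125,-0.172,0,0,0],[-0.044,-0.168,-0.177,0,0,0]]
  ]
}}

```text
t: 45.5
position: [510.0, -225.0, 231.6]
orientation: [3.141, -0.002, 0.004]
ft_force: [1.1, 1.0, -0.4]
gripper_width: 39.0
```

```bash
python3 - <<'E'
from h import *
go(434.5,59.5,230,0)
E
```

```text
t 45.5 pos [ 510.  -225.   231.6] F [ 1.1  1.  -0.4] w 39.0
alpha -0.1 j [-0.24  0.17  0.65  1.75 -0.11  1.25  0.44]
SHIFT [-0.0759 -0.2844  0.0012] TURN [ 0.04 -0.15 -0.08]
```

>>> {"method": "servo_tool", "body": {
  "targets": [
    [[-0.011,-0.043,0.001,0,0,0],[-0.023,-0.086,0.001,0,0,0],[-0.034,-0.128,0.001,0,0,0],[-0.046,-0.171,0.001,0,0,0],[-0.057,-0.213,0.001,0,0,0],[-0.067,-0.252,0.001,0,0,0],[-0.073,-0.276,0.001,0,0,0],[-0.0755,-0.284,0.001,0,0,0]]
  ]
}}

```text
t: 46.3
position: [433.8, 61.0, 228.8]
orientation: [-3.141, -0.006, -0.0]
ft_force: [0.5, -0.7, -0.1]
gripper_width: 39.0
```

```bash
python3 - <<'E'
from h import *
go(434.5,59.5,146,0)
E
```

```text
t 46.3 pos [433.8  61.  228.8] F [ 0.5 -0.7 -0.1] w 39.0
alpha 0.2 j [-0.59 -0.11  0.33  2.    0.04  1.25 -0.27]
SHIFT [0.0007 0.0016 0.0828] TURN [-0.03 -0.01  0.21]
```

>>> {"method": "servo_tool", "body": {
  "targets": [
    [[0.0005,-0.0005,0.01,0,0,0],[0.0005,-0.0005,0.025,0,0,0],[0.0005,-0.0005,0.04,0,0,0],[0.0005,-0.0005,0.055,0,0,0],[0.0005,-0.0005,0.07,0,0,0],[0.0005,-0.0005,0.078,0,0,0],[0.0005,-0.0005,0.082,0,0,0],[0.0005,-0.0005,0.082,0,0,0]]
  ]
}}

```text
t: 47.1
position: [435.2, 58.4, 146.0]
orientation: [3.141, -0.002, -0.001]
ft_force: [-0.5, 0.5, -0.3]
gripper_width: 39.0
```

```bash
python3 - <<'E'
from h import *
go(434.5,59.8,116,0)
S=shot('side','s25'); crop(S,180,140,290,240,6,'c25s')
E
```

```text
t 47.1 pos [435.2  58.4 146. ] F [-0.5  0.5 -0.3] w 39.0
alpha -0.1 j [-0.58 -0.02  0.35  2.1   0.01  1.06 -0.24]
SHIFT [-0.0007 -0.0014  0.03  ] TURN [ 0.03  0.04 -0.06]
```

View pics/c25s.png

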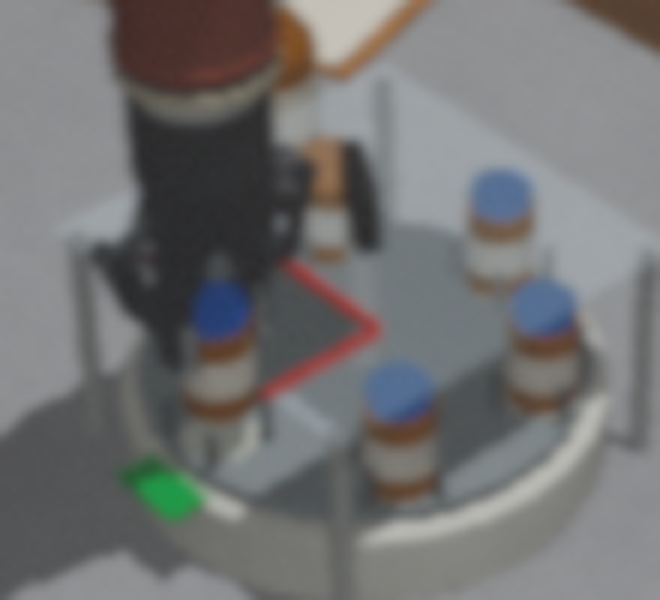

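>>> {"method": "servo_tool", "body": {
  "targets": [
    [[-0.0005,-0.0015,0.002,0,0,0],[-0.0005,-0.0015,0.008,0,0,0],[-0.0005,-0.0015,0.014,0,0,0],[-0.0005,-0.0015,0.02,0,0,0],[-0.0005,-0.0015,0.025,0,0,0],[-0.0005,-0.0015,0.028,0,0,0],[-0.0005,-0.0015,0.03,0,0,0],[-0.0005,-0.0015,0.03,0,0,0]]
  ]
}}

```text
t: 47.95
position: [434.7, 60.6, 116.1]
orientation: [3.141, 0.0, -0.001]
ft_force: [0.1, -0.4, -0.9]
gripper_width: 38.8
```

>>> {"method": "servo_tool", "body": {
  "targets": [
    [[0,0,0.001,0,0,0],[0,0,0.001,0,0,0],[0,0,0.001,0,0,0],[0,0,0.001,0,0,0],[0,0,-0.012,0,0,0],[0,0,-0.037,0,0,0],[0,0,-0.072,0,0,0],[0,0,-0.112,0,0,0]]
  ],
  "jaw": 0.054
}}

```text
t: 48.75
position: [434.1, 60.4, 229.0]
orientation: [3.141, -0.0, -0.002]
ft_force: [0.3, 0.5, 0.1]
gripper_width: 53.8
```

```bash
python3 - <<'E'
from h import *
go(540.2,58.9,255,-30)
S=shot('side','s26'); crop(S,180,140,290,240,6,'c26s'); print(blobs(S,'blue'))
E
```

```text
t 48.75 pos [434.1  60.4 229. ] F [0.3 0.5 0.1] w 53.8
alpha -0.0 j [-0.59 -0.11  0.33  2.    0.04  1.25 -0.27]
SHIFT [ 0.1061  0.0015 -0.0261] TURN [ 0.06  0.07 29.99]
[(np.float64(153.5), np.float64(162.0), 8), (np.float64(155.69), np.float64(172.8), 45), (np.float64(215.68), np.float64(198.03), 76)]
```

View pics/c26s.png

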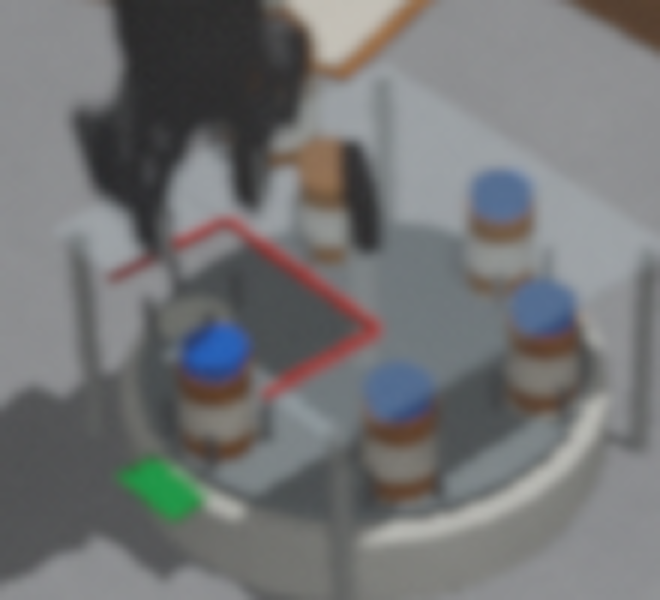

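>>> {"method": "servo_tool", "body": {
  "targets": [
    [[0.01,0,-0.01,0,0,4],[0.03,0,-0.02,0,0,10],[0.055,0.001,-0.027,0,0,17],[0.08,0.001,-0.027,0,0,24],[0.098,0.0015,-0.027,0,0,29],[0.105,0.0015,-0.027,0,0,30],[0.106,0.0015,-0.027,0,0,30],[0.106,0.0015,-0.027,0,0,30]]
  ],
  "jaw": 0.045
}}

```text
t: 49.6
position: [540.2, 59.2, 255.1]
orientation: [3.035, -0.81, -0.001]
ft_force: [-0.4, -0.6, -0.9]
gripper_width: 45.3
```

```bash
python3 - <<'E'
from h import *
go(540.2,58.9,194,-30)
E
```

```text
t 49.6 pos [540.2  59.2 255.1] F [-0.4 -0.6 -0.9] w 45.3
alpha -29.9 j [-0.54  0.11  0.39  1.74 -0.04  1.3  -0.67]
SHIFT [0.0002 0.0002 0.0611] TURN [0.02 0.03 0.12]
```

>>> {"method": "servo_tool", "body": {
  "targets": [
    [[0,0,0.008,0,0,0],[0,0,0.022,0,0,0],[0,0,0.038,0,0,0],[0,0,0.052,0,0,0],[0,0,0.06,0,0,0],[0,0,0.062,0,0,0],[0,0,0.062,0,0,0],[0,0,0.062,0,0,0]]
  ]
}}

```text
t: 50.4
position: [541.1, 59.2, 193.9]
orientation: [-3.034, 0.813, -0.001]
ft_force: [-0.5, 0.8, 0.3]
gripper_width: 44.6
```

>>> {"method": "servo_tool", "body": {
  "targets": [
    [[0,0,0,0,0,0],[0,0,0,0,0,0],[0,0,0,0,0,0],[0,0,0,0,0,0],[0,0,0,0,0,0],[0,0,0,0,0,0],[0,0,0,0,0,0],[0,0,0,0,0,0]]
  ],
  "jaw": 0.005,
  "squeeze": 80
}}

```text
t: 51.2
position: [540.9, 59.3, 194.0]
orientation: [-3.034, 0.813, -0.001]
ft_force: [-2.1, 0.5, 6.9]
gripper_width: 12.5
```

```bash
python3 - <<'E'
from h import *
go(540.2,58.9,194,-30)
E
```

```text
t 51.2 pos [540.9  59.3 194. ] F [-2.1  0.5  6.9] w 12.5
alpha -30.0 j [-0.54  0.16  0.38  1.82 -0.07  1.17 -0.66]
SHIFT [-0.0004  0.0007 -0.    ] TURN [-0.04 -0.01  0.01]
```

>>> {"method": "servo_tool", "body": {
  "targets": [
    [[0,0,0,0,0,-3],[0,0,0,0,0,-10],[0,0,0,0,0,-18],[0,0,0,0,0,-26.5],[0,0,0,0,0,-35],[0,0,0,0,0,-43.5],[0,0,0,0,0,-52],[0,0,0,0,0,-59]]
  ]
}}

```text
t: 52.0
position: [540.2, 59.3, 194.0]
orientation: [-3.038, -0.796, 0.001]
ft_force: [-5.9, 0.5, 9.6]
gripper_width: 12.3
```

>>> {"method": "servo_tool", "body": {
  "targets": [
    [[0,0,0,0,0,-1],[0,0,0,0,0,-1],[0,0,0,0,0,-1],[0,0,0,0,0,-1],[0,0,-0.01,0,0,-1],[0,0,-0.025,0,0,-1],[0,0,-0.045,0,0,-1],[0,0,-0.065,0,0,-1]]
  ],
  "jaw": 0.045
}}

```text
t: 52.8
position: [540.8, 59.1, 259.7]
orientation: [3.035, 0.812, 0.0]
ft_force: [0.3, -0.1, 0.4]
gripper_width: 45.1
```

```bash
python3 - <<'E'
from h import *
S=shot('side','s27'); crop(S,180,130,290,240,5,'c27s')
T=shot('top','t27'); crop(T,100,200,180,270,8,'d27t'); crop(S,120,145,190,205,8,'d27s')
go(413,385,200,0)
hsv=cv2.cvtColor(T,cv2.COLOR_RGB2HSV)
for nm,lo,hi,z in (('green',(45,60,50),(85,255,255),57),('blue',(100,80,40),(135,255,255),106)):
    m=cv2.inRange(hsv,lo,hi); m[:200]=0;m[270:]=0;m[:,:100]=0;m[:,180:]=0
    n,l,st,ce=cv2.connectedComponentsWithStats(m)
    for i in range(1,n):
        if st[i][4]>3: print(nm,st[i],ce[i],onz('top',*ce[i],z).round(1))
E
```

```text
t 52.9 pos [542.2  59.3 261.9] F [ 0.2 -0.   0.2] w 45.1
alpha 30.0 j [-0.46  0.11  0.3   1.73 -0.03  1.31  0.36]
SHIFT [ 0.0504 -0.3468  0.0617] TURN [ 0.   -0.29 29.96]
green [136 219   4   5  14] [137.28571429 220.92857143] [454.7 374.4  57. ]
blue [123 229  20  12 137] [132.26277372 234.45985401] [408.6 372.1 106. ]
```

View pics/c27s.png

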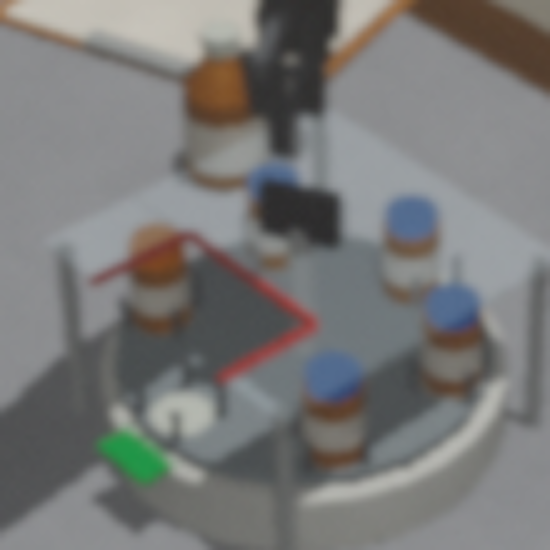

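View pics/d27t.png

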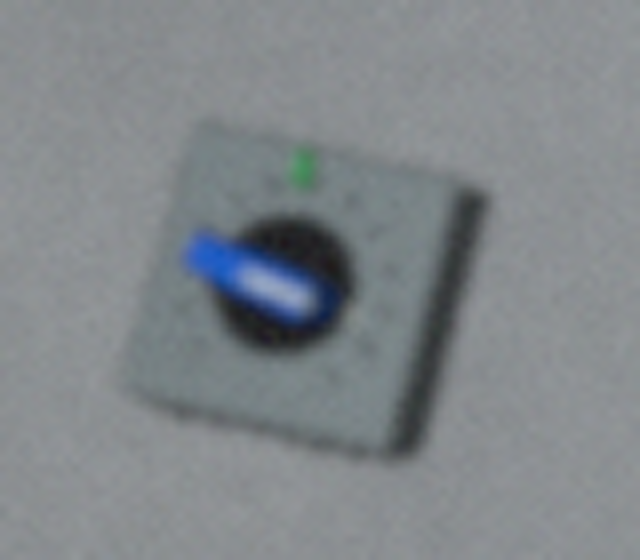

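View pics/d27s.png

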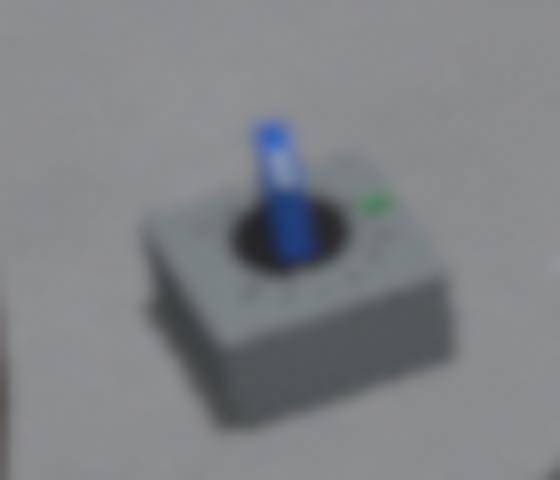

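```bash
python3 - <<'E'
from h import *
T=load('t27');S=load('s27')
def roi(m,b):
    o=np.zeros_like(m);o[b[1]:b[3],b[0]:b[2]]=m[b[1]:b[3],b[0]:b[2]];return o
def cen(w): 
    v,u=np.mgrid[:w.shape[0],:w.shape[1]];return np.array([(w*u).sum(),(w*v).sum()])/w.sum()
bx={'top':(112,210,160,262),'side':(138,155,180,200)}
G={}
for n,im in(('top',T),('side',S)):
    f=im.astype(float); g=np.clip(f[:,:,1]-np.maximum(f[:,:,0],f[:,:,2])-12,0,None); g=roi(g,bx[n])
    G[n]=cen(g); print(n,'green',G[n].round(2),onz(n,*G[n],56).round(1))
    # disc: dark or blue region
    hsv=cv2.cvtColor(im,cv2.COLOR_RGB2HSV); d=(im.max(2)<70)|(hsv[:,:,1]>120)&(hsv[:,:,0]>95)
    wh=roi(np.clip(f.min(2)-125,0,None)*((hsv[:,:,0]>90)),bx[n]); 
    print('white',cen(wh).round(2),wh.sum(),onz(n,*cen(wh),106).round(1))
    b=roi(((hsv[:,:,1]>90)&(hsv[:,:,0]>100)&(hsv[:,:,0]<135)).astype(float),bx[n]); print('blue',cen(b),onz(n,*cen(b),100).round(1))
    dd=roi((im.max(2)<75).astype(np.uint8),bx[n]); k,l,st,ce=cv2.connectedComponentsWithStats(dd)
    for i in range(1,k):
        if st[i][4]>8: print('dark',st[i],ce[i].round(1),onz(n,*(st[i][:2]+(st[i][2:4]-1)/2),60).round(1))
print('mark two',two(G['top'],G['side']))
f=lambda u,v:(100+(u+.5)/8-.5,200+(v+.5)/8-.5)
print('disc c top',onz('top',*f(284,285),60))
for c in [(200,122),(462,180),(398,458),(128,388)]: print(onz('top',*f(*c),55).round(1))
fs=lambda u,v:(120+(u+.5)/8-.5,145+(v+.5)/8-.5)
print('disc c side',onz('side',*fs(291,233),60))
for c in [(145,222),(355,150),(450,268),(228,345)]: print(onz('side',*fs(*c),55).round(1))
E
```

```text
top green [137.37 220.68] [455.6 374.5  56. ]
white [131.92 234.67] 13452.0 [408.  373.1 106. ]
blue [132.19685039 234.48818898] [409.  374.2 100. ]
dark [150 225  10  31  71] [154.3 240.1] [394.8 316.9  60. ]
dark [127 227  17  17 125] [136.2 235.1] [410.5 378.4  60. ]
side green [166.52 169.78] [456.8 381.6  56. ]
white [159.77 171.2 ] 11037.0 [399.9 331.  106. ]
blue [155.26923077 170.14102564] [395.8 354.5 100. ]
dark [149 171   8   8  34] [152. 175.] [399.9 387.9  60. ]
dark [159 170   4   8  25] [160.2 173.4] [424.7 373.   60. ]
dark [140 181   8  13  33] [143.5 187.1] [335.4 347.9  60. ]
mark two (array([453.74328216, 373.41551652,  62.06501739]), np.float64(2.8856284408212267))
disc c top [409.96037634 378.13110217  60.        ]
[474.5 416.2  55. ]
[451.  311.8  55. ]
[343.6 332.1  55. ]
[370.8 438.4  55. ]
disc c side [411.87794588 383.46730715  60.        ]
[370.6 442.8  55. ]
[474.1 423.5  55. ]
[453.  317.8  55. ]
[348.  339.3  55. ]
```

```bash
python3 - <<'E'
from h import *
go(411,380,200,-24)
E
```

```text
t 52.9 pos [542.2  59.3 261.9] F [ 0.2 -0.   0.2] w 45.1
alpha 30.0 j [-0.46  0.11  0.3   1.73 -0.03  1.31  0.36]
SHIFT [ 0.0462 -0.3434  0.0617] TURN [-0.06 -0.29 53.96]
```

>>> {"method": "servo_tool", "body": {
  "targets": [
    [[0.002,-0.015,0,0,0,4],[0.006,-0.045,0,0,0,11],[0.011,-0.083,0,0,0,18],[0.016,-0.12,0.002,0,0,25],[0.021,-0.158,0.01,0,0,32],[0.026,-0.196,0.025,0,0,39],[0.031,-0.234,0.04,0,0,46],[0.036,-0.272,0.053,0,0,53]]
  ]
}}

```text
t: 53.7
position: [435.0, 313.9, 204.7]
orientation: [3.077, -0.635, -0.0]
ft_force: [0.7, -0.7, 1.3]
gripper_width: 45.0
```

```bash
python3 - <<'E'
from h import *
go(411,380,160,-24)
E
```

```text
t 53.7 pos [435.  313.9 204.7] F [ 0.7 -0.7  1.3] w 45.0
alpha -23.3 j [-0.8   0.13  0.1   1.81 -0.01  1.2  -1.1 ]
SHIFT [-0.0482 -0.0512  0.0447] TURN [0.01 0.   0.68]
```

>>> {"method": "servo_tool", "body": {
  "targets": [
    [[-0.015,-0.016,0.01,0,0,0.7],[-0.03,-0.032,0.022,0,0,0.7],[-0.041,-0.044,0.034,0,0,0.7],[-0.047,-0.05,0.042,0,0,0.7],[-0.048,-0.051,0.045,0,0,0.7],[-0.048,-0.051,0.045,0,0,0.7],[-0.048,-0.051,0.045,0,0,0.7],[-0.048,-0.051,0.045,0,0,0.7]]
  ]
}}

```text
t: 54.5
position: [412.5, 377.8, 161.0]
orientation: [-3.074, 0.647, -0.001]
ft_force: [-0.2, -0.1, -1.5]
gripper_width: 45.2
```

```bash
python3 - <<'E'
from h import *
go(411,380,98,-24)
S=shot('side','s28'); crop(S,110,120,210,210,6,'d28s');T=shot('top','t28'); crop(T,100,200,180,270,6,'d28t'); crop(T,180,135,300,255,5,'c28t')
p=bot.sense()['position']; print('tip proj side',proj('side',p-[0,0,22]))
E
```

```text
t 54.5 pos [412.5 377.8 161. ] F [-0.2 -0.1 -1.5] w 45.2
alpha -23.8 j [-0.87  0.22  0.06  1.81 -0.01  1.12 -1.22]
SHIFT [-0.0023 -0.0014  0.063 ] TURN [-0.05 -0.03  0.22]
tip proj side (np.float64(153.9646334197144), np.float64(156.56931067839398))
```

View pics/d28s.png

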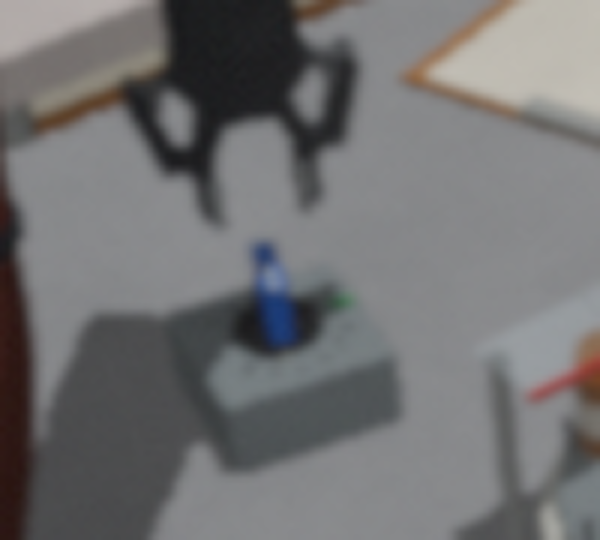

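View pics/c28t.png

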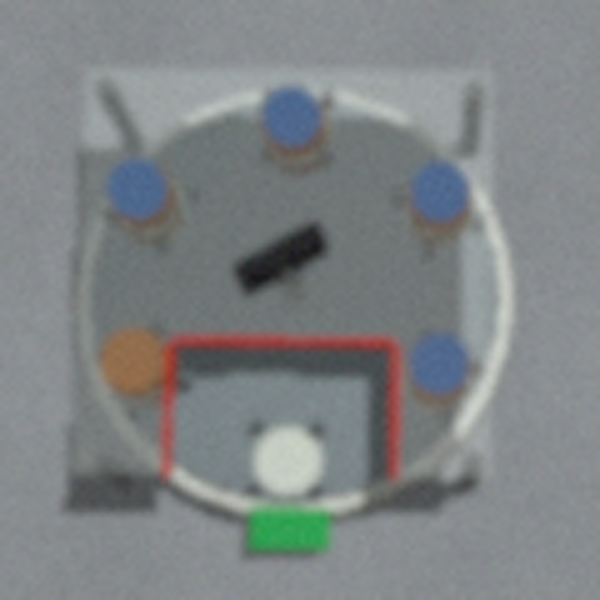

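>>> {"method": "servo_tool", "body": {
  "targets": [
    [[-0.002,-0.0014,0.006,0,0,0],[-0.002,-0.0014,0.018,0,0,0],[-0.002,-0.0014,0.032,0,0,0],[-0.002,-0.0014,0.046,0,0,0],[-0.002,-0.0014,0.057,0,0,0],[-0.002,-0.0014,0.062,0,0,0],[-0.002,-0.0014,0.063,0,0,0],[-0.002,-0.0014,0.063,0,0,0]]
  ]
}}

```text
t: 55.4
position: [410.5, 380.6, 97.4]
orientation: [-3.075, 0.645, -0.0]
ft_force: [-1.2, -0.4, -0.3]
gripper_width: 45.0
```

```bash
python3 - <<'E'
from h import *
go(411,380,98,-24)
S=shot('side','s29'); crop(S,110,120,210,210,6,'d29s')
E
```

```text
t 55.4 pos [410.5 380.6  97.4] F [-1.2 -0.4 -0.3] w 45.0
alpha -23.7 j [-0.87  0.29  0.05  1.87 -0.02  0.99 -1.23]
SHIFT [ 0.0007  0.0003 -0.0006] TURN [-0.01 -0.    0.3 ]
```

View pics/d29s.png

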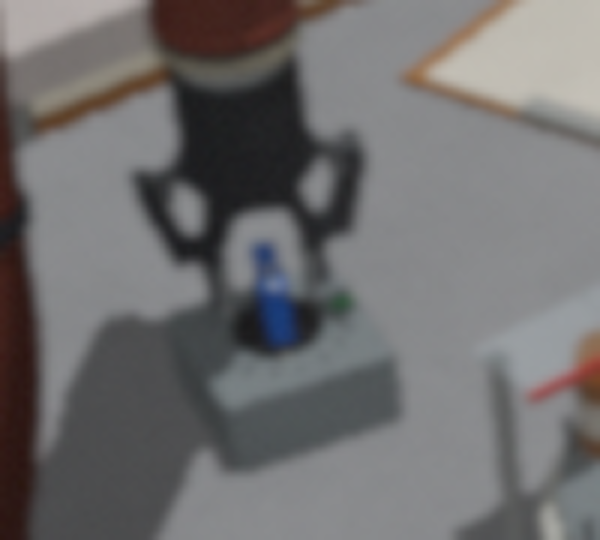

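Bar is centred between fingers. Close.

>>> {"method": "servo_tool", "body": {
  "targets": [
    [[0,0,0,0,0,0],[0,0,0,0,0,0],[0,0,0,0,0,0],[0,0,0,0,0,0],[0,0,0,0,0,0],[0,0,0,0,0,0],[0,0,0,0,0,0],[0,0,0,0,0,0]]
  ],
  "jaw": 0.005,
  "squeeze": 35
}}

```text
t: 56.25
position: [411.7, 380.4, 98.1]
orientation: [-3.073, 0.646, -0.003]
ft_force: [4.8, -1.8, 3.3]
gripper_width: 13.7
```

```bash
python3 - <<'E'
from h import *
go(411,380,98,86.5)
print(bot.sense()['torque'])
E
```

```text
t 56.25 pos [411.7 380.4  98.1] F [ 4.8 -1.8  3.3] w 13.7
alpha -23.7 j [-0.87  0.29  0.05  1.86 -0.02  0.99 -1.23]
SHIFT [-0.0005  0.0006  0.0001] TURN [ 3.0000e-02 -1.4000e-01 -1.1025e+02]
[-2.96303583e-01 -8.63477912e-01 -4.27060712e-04]
```

>>> {"method": "servo_tool", "body": {
  "targets": [
    [[0.001,0,0,0,0,-3],[0.001,0,0,0,0,-10],[0.001,0,0,0,0,-18],[0.001,0,0,0,0,-26],[0.001,0,0,0,0,-34],[0.001,0,0,0,0,-42],[0.001,0,0,0,0,-50],[0.001,0,0,0,0,-58]]
  ]
}}

```text
t: 57.05
position: [411.0, 380.2, 98.0]
orientation: [-2.999, -0.935, 0.0]
ft_force: [-0.7, -2.6, 8.1]
gripper_width: 13.3
```

```bash
python3 - <<'E'
from h import *
go(411,380,98,86.5)
print(bot.sense()['torque'])
E
```

```text
t 57.05 pos [411.  380.2  98. ] F [-0.7 -2.6  8.1] w 13.3
alpha 34.6 j [-0.74  0.29 -0.09  1.86  0.03  0.99 -0.25]
SHIFT [-0.0001  0.0001  0.    ] TURN [-2.000e-02  1.000e-02 -5.186e+01]
[-0.73220572  0.43811134 -0.05182399]
```

>>> {"method": "servo_tool", "body": {
  "targets": [
    [[0,0,0,0,0,-8],[0,0,0,0,0,-16],[0,0,0,0,0,-24],[0,0,0,0,0,-32],[0,0,0,0,0,-40],[0,0,0,0,0,-47],[0,0,0,0,0,-51.5],[0,0,0,0,0,-51.9]]
  ]
}}

```text
t: 57.85
position: [410.9, 379.6, 98.0]
orientation: [2.291, 2.15, -0.002]
ft_force: [-3.0, -5.1, 10.2]
gripper_width: 13.4
```

```bash
python3 - <<'E'
from h import *
go(411,380,98,86.5)
print(bot.sense()['torque'])
S=shot('side','s30'); crop(S,110,120,210,210,6,'d30s')
E
```

```text
t 57.85 pos [410.9 379.6  98. ] F [-3.  -5.1 10.2] w 13.4
alpha 86.4 j [-0.63  0.3  -0.23  1.85  0.08  1.    0.62]
SHIFT [0.0004 0.0001 0.    ] TURN [-0.04  0.07 -0.13]
[-1.20199553  0.63269742  0.04441501]
```

View pics/d30s.png

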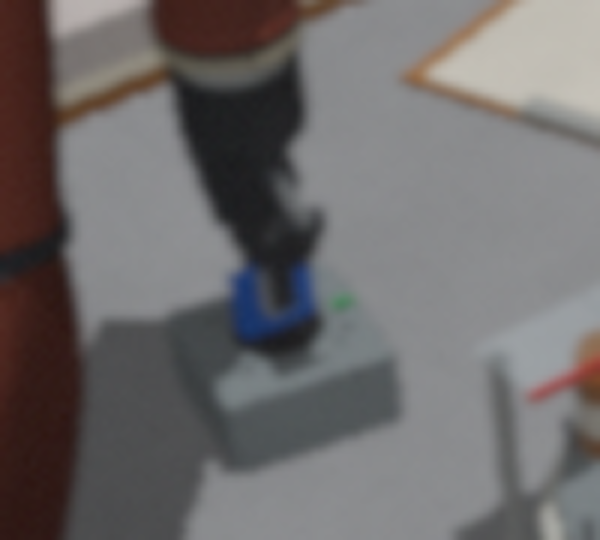

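>>> {"method": "servo_tool", "body": {
  "targets": [
    [[0,0,0,0,0,0],[0,0,0,0,0,0],[0,0,0,0,0,0],[0,0,0,0,0,0],[0,0,-0.01,0,0,0],[0,0,-0.03,0,0,0],[0,0,-0.06,0,0,0],[0,0,-0.1,0,0,0]]
  ],
  "jaw": 0.045
}}

```text
t: 58.7
position: [410.6, 379.4, 197.7]
orientation: [-2.294, -2.147, 0.004]
ft_force: [1.0, 0.4, 0.3]
gripper_width: 44.8
```

>>> {"method": "servo_tool", "body": {
  "targets": [
    [[0,-0.003,-0.02,0,0,0],[0.01,-0.003,-0.04,0,0,0],[0.04,-0.003,-0.05,0,0,0],[0.08,-0.003,-0.05,0,0,0],[0.12,-0.003,-0.05,0,0,0],[0.15,-0.003,-0.05,0,0,0],[0.16,-0.003,-0.05,0,0,0],[0.16,-0.003,-0.05,0,0,0]]
  ]
}}

```text
t: 59.5
position: [418.2, 541.0, 247.1]
orientation: [-2.291, -2.148, 0.001]
ft_force: [-0.7, 0.3, 0.1]
gripper_width: 45.0
```

```bash
python3 - <<'E'
from h import *
go(411,380,98,86.5)
S=shot('side','s31'); crop(S,120,145,190,205,8,'d31s');T=shot('top','t31'); crop(T,100,200,180,270,8,'d31t')
E
```

```text
t 59.5 pos [418.2 541.  247.1] F [-0.7  0.3  0.1] w 45.0
alpha 86.3 j [-0.79  0.42 -0.27  1.37  0.11  1.37  0.45]
SHIFT [-0.1611  0.0033  0.1491] TURN [-0.05  0.01 -0.19]
```

View pics/d31s.png

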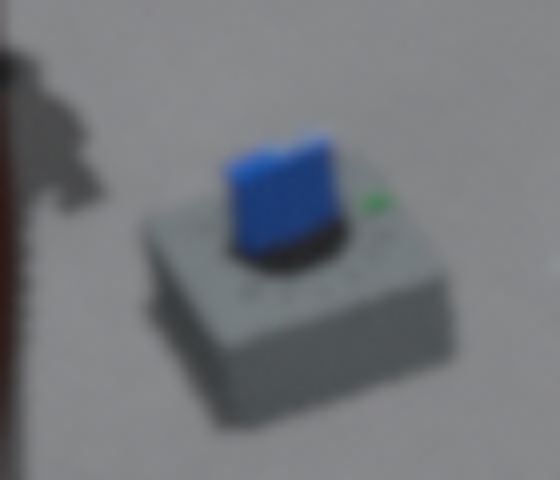

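View pics/d31t.png

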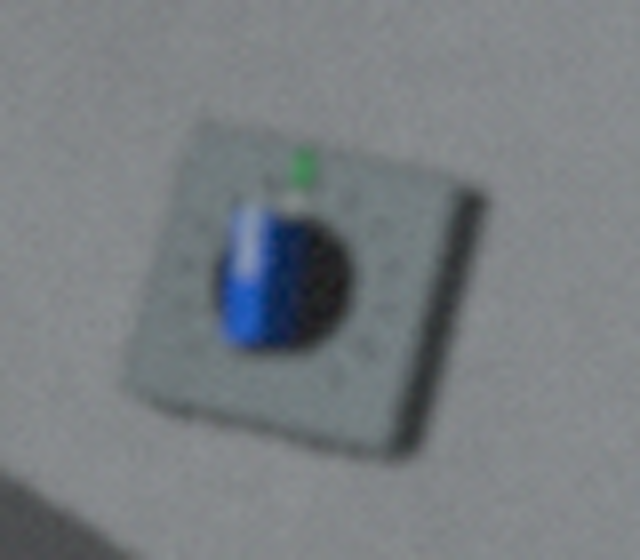

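```bash
python3 - <<'E'
from h import *
a=load('t31'); b=load('t27'); s=load('s31')
def z(im,b,k):
    c=im[b[1]:b[3],b[0]:b[2],::-1].astype(float); c=np.clip((c-30)*1.4,0,255).astype(np.uint8)
    return cv2.resize(c,None,fx=k,fy=k,interpolation=cv2.INTER_NEAREST)
cv2.imwrite('pics/z31.png',np.hstack([z(a,(123,212,151,248),14),z(b,(123,212,151,248),14)]))
cv2.imwrite('pics/z31s.png',z(s,(144,158,176,184),20))
E
```

```text
(no output)
```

View pics/z31.png

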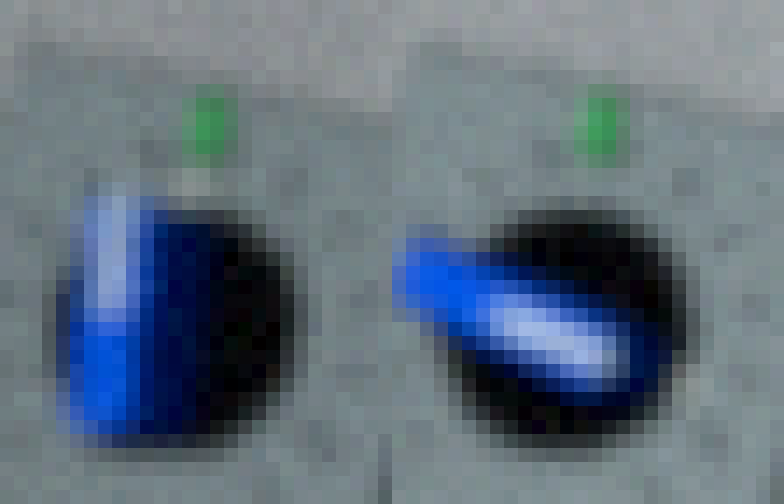

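View pics/z31s.png

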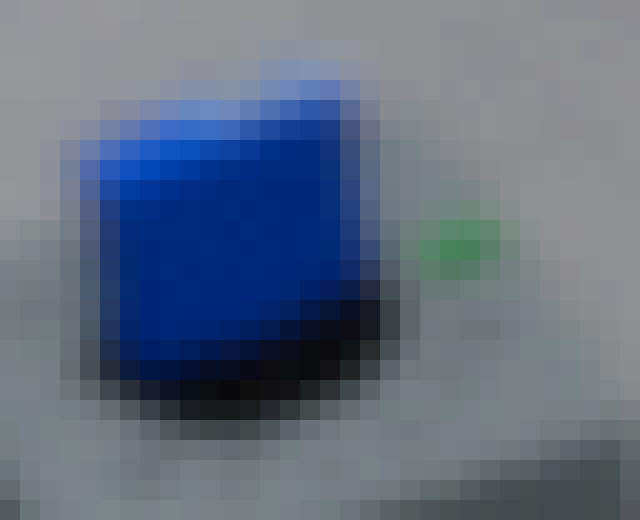

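```bash
python3 - <<'E'
from h import *
a=load('t31').astype(float); b=load('t27').astype(float)
d=(a-b)
print(np.round(d[221:229,131:143].min(2)).astype(int))
print(np.round(a[221:229,131:143,0]).astype(int))
T=load('t31').astype(float)
g=np.clip(T[:,:,1]-np.maximum(T[:,:,0],T[:,:,2])-8,0,None); 
print(np.round(g[216:227,133:142]).astype(int))
for phi in (-6,-3.6,-1):
    for r in (30,34,42,48):
        p=np.array([411.3+r*np.cos(np.radians(phi)),379+r*np.sin(np.radians(phi)),57]); print(phi,r,np.round(proj('top',p),2),end=' ')
    print()
print(proj('top',[411.3,379,60]))
E
```

```text
[[ -7  -7 -12 -10 -10  -8  -6  -6  -9 -11  -9  -8]
 [ -9 -10 -12  -5 -11  -6  -7  -4  -8  -7  -7  -9]
 [ -8  -6 -12  -9  -8  -8  -5  -8  -6 -11 -11  -9]
 [ -2  -5  -7  -8  -5   1   1  -9  -7  -9  -5 -13]
 [ -3  -2 -11 -10  -2   3   0  -9 -16 -10  -3 -12]
 [ 15  -3 -17  -9   1   3   2  -5 -11 -11  -8 -10]
 [ 25  20  -6 -11   1   2   1  -9 -15 -10 -14  -9]
 [ 52  40   8 -16 -14 -10 -11  -2  -8 -14 -13  -9]]
[[113 112 106 111 104  93  74  73  86 105 112 113]
 [113 109  99 104 101  91  74  75  90 105 111 114]
 [114 113 101 101 102 100  95  89  98 104 112 111]
 [115 115 108 108 115 121 117 104 108 110 115 110]
 [118 117 104 107 118 126 122 112 109 111 113 109]
 [125 109  87  91  98 108  99 100  99 104 108 107]
 [123 102  70  57  65  65  69  68  74  90  99 106]
 [124  96  59  28  28  29  26  44  53  62  82 101]]
[[ 0  0  0  0  0  0  0  0  0]
 [ 0  0  0  0  0  0  0  0  0]
 [ 0  0  0  0  0  4  0  0  0]
 [ 0  0  0  3 18 19  4  0  0]
 [ 0  0  0 10 30 29  8  0  0]
 [ 0  0  0 11 34 28  7  0  0]
 [ 0  0  0 12 25 21  0  0  0]
 [ 0  0  0  1 10  5  0  0  0]
 [ 0  0  0  0  0  0  0  0  0]
 [ 0  0  0  0  0  0  0  0  0]
 [ 0  0  0  0  0  0  0  0  0]]
-6 30 [136.6  225.26] -6 34 [136.79 223.99] -6 42 [137.19 221.45] -6 48 [137.48 219.56] 
-3.6 30 [136.2  225.23] -3.6 34 [136.34 223.95] -3.6 42 [136.63 221.41] -3.6 48 [136.85 219.51] 
-1 30 [135.77 225.21] -1 34 [135.86 223.94] -1 42 [136.03 221.39] -1 48 [136.16 219.48] 
(np.float64(134.8061361870292), np.float64(234.75643975134417))
```

```bash
python3 - <<'E'
from h import *
from scipy.ndimage import map_coordinates
from scipy.optimize import least_squares
pts=[]
for nm in ('t27','t28','t31'):
    if nm=='t28': continue
    im=load(nm).astype(float); gr=im.max(2); sat=im.max(2)-im.min(2)
    for th in np.radians(np.arange(0,360,6)):
        r=np.arange(4,14,.1); u=134.9+r*np.cos(th); v=235.1+r*np.sin(th)
        g=map_coordinates(gr,[v,u],order=1); s=map_coordinates(sat,[v,u],order=1)
        # dark to grey crossing
        bg=g[-25:].mean(); dk=g[(r>5)&(r<9)]
        if s[(r>6)&(r<11)].max()>35: continue
        lo=g[(r>5)&(r<8)].mean()
        if lo>55: continue
        h=(lo+bg)/2; i=np.argmax(g>h)
        if i>0: pts.append((nm,np.degrees(th),u[i],v[i],r[i]))
print(len(pts)); 
for p in pts: print(p[0],round(p[1]),round(p[4],1),end='; ')
def res(q,out=False):
    cx,cy,r=q; R=[]
    for _,th,u,v,_ in pts:
        # right side (toward camera nadir) lower rim, else upper
        d=[np.hypot(*(onz('top',u,v,z)[:2]-[cx,cy])) for z in (62,55)]
        w=np.clip(.5+.5*np.cos(np.radians(th)-np.radians(-15)),0,1)
        R.append((d[1] if w>.5 else d[0])-r)
    return np.array(R)
o=least_squares(res,[411,379,28],loss='soft_l1'); print(o.x,res(o.x).std())
for nm in('t27','t31'):
    f=load(nm).astype(float); g=np.clip(f[:,:,1]-np.maximum(f[:,:,0],f[:,:,2])-8,0,None); g[:214]=0;g[226:]=0;g[:,:130]=0;g[:,145:]=0
    v,u=np.mgrid[:384,:512]; c=((g*u).sum()/g.sum(),(g*v).sum()/g.sum()); m=onz('top',*c,55.5); print(c,m,np.degrees(np.arctan2(m[1]-o.x[1],m[0]-o.x[0])),np.hypot(m[1]-o.x[1],m[0]-o.x[0]))
for z in (56,60): 
    m=onz('top',136.03,225.3,z);print('tip',m,np.degrees(np.arctan2(m[1]-o.x[1],m[0]-o.x[0])),np.hypot(m[1]-o.x[1],m[0]-o.x[0]))
E
```

```text
43
t27 114 8.9; t27 120 8.9; t27 246 8.5; t27 252 8.6; t27 258 8.5; t27 264 8.5; t27 270 8.5; t27 276 8.6; t27 282 8.7; t27 288 8.7; t27 294 8.8; t27 300 8.9; t27 306 8.8; t27 312 8.9; t27 318 9.1; t27 324 9.1; t27 330 9.0; t27 336 9.1; t27 342 9.0; t27 348 8.9; t31 0 8.9; t31 6 8.7; t31 12 8.7; t31 18 8.8; t31 24 8.9; t31 30 8.8; t31 36 8.6; t31 42 8.7; t31 48 8.8; t31 54 8.8; t31 60 8.8; t31 66 8.9; t31 72 9.0; t31 300 9.3; t31 306 9.1; t31 312 9.1; t31 318 9.2; t31 324 9.2; t31 330 9.1; t31 336 9.2; t31 342 9.1; t31 348 9.0; t31 354 8.9; [410.33203182 379.14869891  26.96427618] 0.38616190799506084
(np.float64(137.39228295819936), np.float64(220.63665594855306)) [455.80450776 374.57134757  55.5       ] -5.748146134066144 45.70227798730018
(np.float64(137.38351254480287), np.float64(220.68817204301075)) [455.64239339 374.59075853  55.5       ] -5.744275199006051 45.53903474839198
tip [441.11854826 377.95404272  56.        ] -2.222220630350358 30.80968674959149
tip [440.71083623 376.69117807  60.        ] -4.624922691171444 30.478043995521794
```

```bash
python3 - <<'E'
from h import *
go(411,379.1,160,86.4)
E
```

```text
t 59.6 pos [419.3 538.8 247.5] F [ 0.  -1.   0.5] w 44.9
alpha 86.2 j [-0.78  0.42 -0.27  1.37  0.11  1.37  0.45]
SHIFT [-0.1599  0.0023  0.0876] TURN [ 0.02  0.04 -0.24]
```

>>> {"method": "servo_tool", "body": {
  "targets": [
    [[-0.02,0.002,0.005,0,0,-0.2],[-0.055,0.002,0.02,0,0,-0.2],[-0.09,0.002,0.04,0,0,-0.2],[-0.125,0.002,0.06,0,0,-0.2],[-0.148,0.002,0.076,0,0,-0.2],[-0.158,0.002,0.086,0,0,-0.2],[-0.16,0.002,0.088,0,0,-0.2],[-0.16,0.002,0.088,0,0,-0.2]]
  ]
}}

```text
t: 60.4
position: [410.5, 380.6, 160.0]
orientation: [-2.29, -2.15, -0.002]
ft_force: [0.1, -0.0, 0.3]
gripper_width: 44.6
```

```bash
python3 - <<'E'
from h import *
go(411,379.1,98,86.2)
E
```

```text
t 60.4 pos [410.5 380.6 160. ] F [ 0.1 -0.   0.3] w 44.6
alpha 86.4 j [-0.61  0.23 -0.24  1.79  0.06  1.12  0.63]
SHIFT [-0.0015  0.0005  0.062 ] TURN [ 0.03 -0.05  0.19]
```

>>> {"method": "servo_tool", "body": {
  "targets": [
    [[-0.0015,0.0005,0.006,0,0,0],[-0.0015,0.0005,0.018,0,0,0],[-0.0015,0.0005,0.032,0,0,0],[-0.0015,0.0005,0.046,0,0,0],[-0.0015,0.0005,0.056,0,0,0],[-0.0015,0.0005,0.061,0,0,0],[-0.0015,0.0005,0.062,0,0,0],[-0.0015,0.0005,0.062,0,0,0]]
  ]
}}

```text
t: 61.2
position: [410.8, 378.7, 97.4]
orientation: [-2.29, -2.151, -0.0]
ft_force: [0.2, 0.3, 0.5]
gripper_width: 44.7
```

>>> {"method": "servo_tool", "body": {
  "targets": [
    [[0,0,0,0,0,0],[0,0,0,0,0,0],[0,0,0,0,0,0],[0,0,0,0,0,0],[0,0,0,0,0,0],[0,0,0,0,0,0],[0,0,0,0,0,0],[0,0,0,0,0,0]]
  ],
  "jaw": 0.005,
  "squeeze": 35
}}

```text
t: 62.0
position: [411.0, 379.4, 98.0]
orientation: [-2.29, -2.151, -0.003]
ft_force: [-0.0, 3.7, 5.5]
gripper_width: 13.3
```

```bash
python3 - <<'E'
from h import *
go(411,379.1,98,84.5)
E
```

```text
t 62.0 pos [411.  379.4  98. ] F [-0.   3.7  5.5] w 13.3
alpha 86.4 j [-0.62  0.3  -0.24  1.85  0.08  1.    0.62]
SHIFT [-0.0003 -0.      0.    ] TURN [ 0.05 -0.09  1.92]
```

>>> {"method": "servo_tool", "body": {
  "targets": [
    [[0.0006,0,0,0,0,0.5],[0.0006,0,0,0,0,1],[0.0006,0,0,0,0,1.5],[0.0006,0,0,0,0,2],[0.0006,0,0,0,0,2],[0.0006,0,0,0,0,2],[0.0006,0,0,0,0,2],[0.0006,0,0,0,0,2]]
  ]
}}

```text
t: 62.8
position: [411.1, 379.5, 98.0]
orientation: [2.327, 2.11, 0.001]
ft_force: [0.1, 1.7, 7.5]
gripper_width: 13.4
```

```bash
python3 - <<'E'
from h import *
go(411,379.1,98,84.5)
E
```

```text
t 62.8 pos [411.1 379.5  98. ] F [0.1 1.7 7.5] w 13.4
alpha 84.4 j [-0.62  0.3  -0.23  1.85  0.08  1.    0.58]
SHIFT [-0.0004 -0.      0.    ] TURN [ 0.04 -0.04 -0.1 ]
```

>>> {"method": "servo_tool", "body": {
  "targets": [
    [[0,0,0,0,0,0],[0,0,0,0,0,0],[0,0,0,0,0,0],[0,0,0,0,0,0],[0,0,-0.01,0,0,0],[0,0,-0.03,0,0,0],[0,0,-0.06,0,0,0],[0,0,-0.1,0,0,0]]
  ],
  "jaw": 0.045
}}

```text
t: 63.6
position: [410.0, 378.5, 197.7]
orientation: [2.327, 2.11, -0.004]
ft_force: [0.7, -0.6, -0.4]
gripper_width: 44.8
```

>>> {"method": "servo_tool", "body": {
  "targets": [
    [[0,0,-0.02,0,0,0],[0.01,0,-0.04,0,0,0],[0.04,0,-0.05,0,0,0],[0.08,0,-0.05,0,0,0],[0.12,0,-0.05,0,0,0],[0.15,0,-0.05,0,0,0],[0.16,0,-0.05,0,0,0],[0.16,0,-0.05,0,0,0]]
  ]
}}

```text
t: 64.4
position: [425.7, 539.5, 247.1]
orientation: [-2.325, -2.112, 0.001]
ft_force: [-0.3, 0.0, -0.7]
gripper_width: 44.9
```

```bash
python3 - <<'E'
from h import *
S=shot('side','s32');T=shot('top','t32')
def z(im,b,k):
    c=im[b[1]:b[3],b[0]:b[2],::-1].astype(float); c=np.clip((c-30)*1.4,0,255).astype(np.uint8)
    return cv2.resize(c,None,fx=k,fy=k,interpolation=cv2.INTER_NEAREST)
cv2.imwrite('pics/z32.png',np.hstack([z(T,(123,212,151,248),14),z(load('t31'),(123,212,151,248),14)]))
print(T[222:229,131:143,0])
d=T.astype(float)-load('t27'); print(np.round(d[222:229,131:143].min(2)).astype(int))
s=bot.sense(); print(s['t'],s['position'])
crop(S,100,100,400,300,2.6,'f32s'); 
E
```

```text
[[115 113 102 105 103  95  74  77  89 103 109 115]
 [111 114 104  97 103 104  96  90  93 105 111 109]
 [114 116 108 106 117 127 119 110 104 111 117 110]
 [120 119 103 105 115 134 128 118 107 111 109 110]
 [126 118  95  87 103 108 109 102  99 104 113 110]
 [125 112  79  52  58  68  74  70  75  91 101 112]
 [128 108  61  32  28  31  34  34  51  68  85  97]]
[[-10  -8  -9  -7  -7  -4  -7  -5  -8  -6  -9  -8]
 [-10  -3  -9  -9  -7  -5  -2  -7 -11 -10  -9 -11]
 [ -2  -4  -8  -6  -3   6   4  -5 -11  -9  -9 -12]
 [ -1   3 -12 -13  -3  13   5  -3 -13 -10  -8 -10]
 [ 16   6  -9 -13   8   3   9  -2 -13 -11  -6  -7]
 [ 27  30   3 -16  -6   5   7  -3  -9 -11  -9  -6]
 [ 56  52  10 -12 -14  -8  -3 -11  -6  -8 -12 -13]]
64.5 [426.74619258 537.37270259 247.55334912]
```

View pics/z32.png

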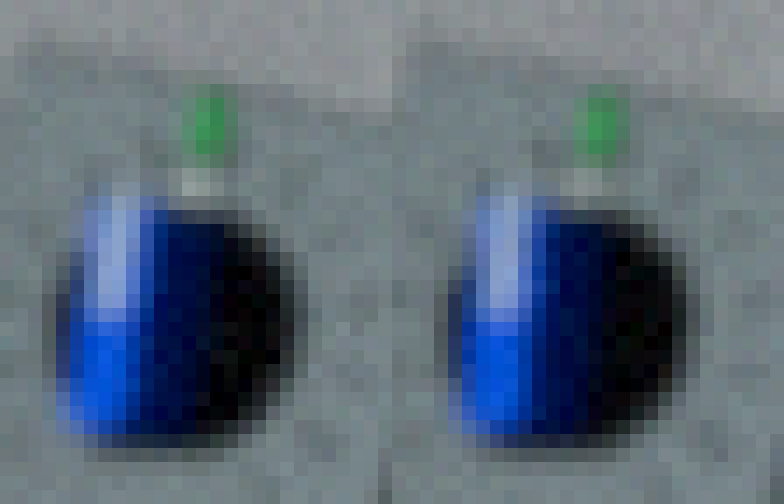

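View pics/f32s.png

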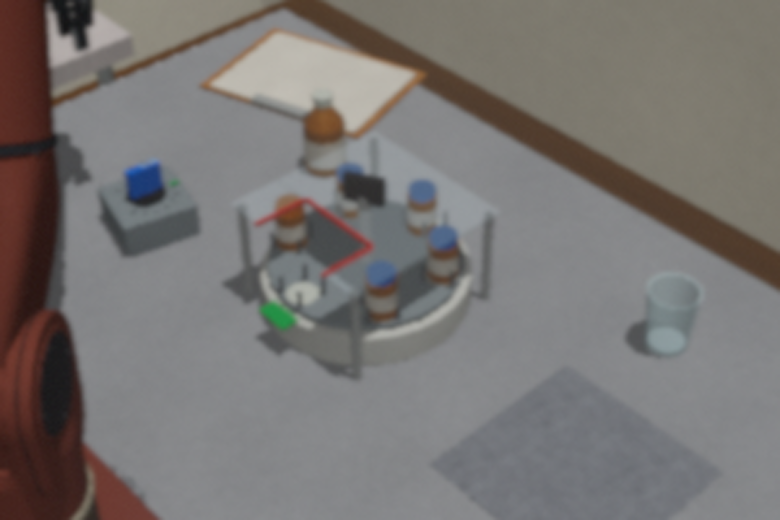

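View pics/t32.png

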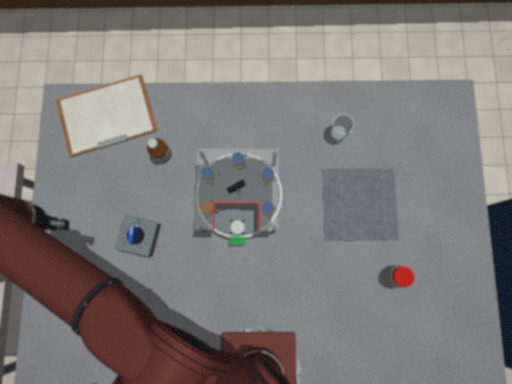

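```bash
python3 -c "
from workcell import bot
print(bot.hand_in())"
```

```text
the job is handed in; nothing more can be done
None
```

The job is handed in, at about 65 s of the 210 s allowed. All four blue-capped jars are in the carousel, with the turret and dial set in the order you asked for.

- **Jars:** there were four, and each went in through the cut-out, one to a place, after clicking the turret round 60° to bring up a free one. The orange reference jar stayed in its own place.
- **Turret:** a fifth click brought the empty place to the loading position, before the dial was touched.
- **Dial:** I turned it about 110° anticlockwise, then trimmed it back by 2°. It rests at about −5.6° (world angle, read from the jaws when they held it).

**Last checks**
- **Jars and bench:** the final pictures show five jars upright, the empty place at the loading tab and no jars left on the bench. The reagent bottle, beaker and canister look unmoved, and the gripper is clear of everything.
- **Dial measurements:** the top view puts the green tab at about −5.7°. The pointer's visible white tip suggests up to 1.5° still to go, which is within pixel noise.
- **Camera disagreement:** the two cameras differ by 5–7 mm in y near the dial. A rough side-view estimate put the tab between −2.4° and −4.2°. I relied on the top view, because it matched the axis position I found by gripping the dial.

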